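# Load the produce keeper and seal it

### The arm

A 7-joint arm with a two-finger parallel gripper is mounted at the origin on a cart in front of the work surface, level with it; the furniture and walls round the work are solid. World frame = base frame: x ahead of the robot, y to its left, z up, the work surface at z = 0. Lengths are in m, angles in rad, forces in N, time in s.
With the tool pointing down it reaches from about 0.425 to 0.925 m from the base axis. Payload 6.8 kg.
Tool frame: the origin (TCP) lies at the very end of the fingers, on their centre line; the grasp point (between the pads) lies r.grip_depth behind it (r.grip_depth is the distance from the TCP to the grasp point, in m); z points along the fingers, x is the direction in which the jaws open and shut, and the axes are right-handed (so a half turn about z gives the same grasp; the last joint's range is limited). The gripper opens to 85 mm and grips with 20 to 120 N. Pads are 22 mm wide; open, the fingers measure 114 mm over their backs; the gripper's body (76 mm by 85 mm) begins 54 mm behind the grasp point. The pads swing forward as they close: fully open they stand 13 mm farther back than shut.
Start: joints at [-1.227, 0.477, 0.022, 1.555, -0.011, 1.109, -0.083], TCP at [0.295, 0.607, 0.231] pointing down, gripper open.
Joint ranges: [-2.96, 2.96], [-0.34, 2.1], [-1.41, 1.46], [0.24, 2.44], [-1.37, 4.51], [0.17, 1.92], [-2.96, 2.96]. Speed limits (rad/s): [2.39, 2.39, 3.14, 3.14, 3.14, 3.14, 3.14].

### API

Orientations are given as a rotation vector (axis times angle).
In Python, from bench import readout, grab_frame, workorder, r gives the robot as it stands.
- The arm moves only by the shell command python3 -m handwheel 'ROWS' [FORCE]. ROWS is text: rows parted by semicolons, each of 7 numbers parted by spaces: the shift along the tool's x, y, z in mm, then the turn, a rotation vector about the tool's x, y, z in degrees, then the finger opening in mm, from 0 to 85.4. A call has 1 to 12 rows; each row is the pose to reach, as a shift and turn from the pose commanded when the call began, along the tool's axes at that moment; what a row does not reach only later rows make up. A row lasts 1/8 s, in which the tool goes at most 62.5 mm and 10.7 degrees, less where a joint would pass 70% of its speed; a pose out of reach is approached as far as the arm can. A call with a gripper value outside its range is refused whole. The fingers move at their own pace and stop on an object; FORCE is the grip in N (left out, the last holds). Time passes only in rows, so rows that repeat a pose let the fingers close. It gives the time, the measured TCP pose, the force and the opening at its end, in the units of the state.
- readout.get_obs(): the state, without advancing time (a new reading comes with each control period).
- grab_frame(name): name is "side" or "top"; returns a dict with "pixels" (400x640x3 uint8, red, green, blue), "fx", "fy", "cx", "cy" (pixels), "D" ([k1, k2, p1, p2, k3] as OpenCV has them; the pictures are not rectified), "rvec" (rotation vector, rad) and "tvec" (3), from world to camera coordinates, as OpenCV has them. Camera axes: x right, y down, z forward; pixel columns grow to the right and rows downward; lengths in m; the calibration is good to about 2 mm. A picture is of the moment at which its call begins. There is no depth.
- workorder.hand_in(): hands the job in, once; it reports no verdict.
The state is a dict: "clock": time; "joints": joint angles; "qvel": joint speeds; "tau": joint torques, N m; "tcp_pos": TCP position; "orientation": TCP orientation; "contact_force": force on the tool from outside, world axes, zero at the start; "moment": the same for the moment, N m; "grip_width": finger opening in m.
Only numpy, scipy, OpenCV 4.12 (cv2) and the standard library are available. Lean on these libraries where they do the work, as an engineer would, in place of code of your own. Each camera call takes 0.05 s, during which the arm holds its last target.

### The job

Press the red lever right down so that the clear lid of the white produce keeper stands open, seat the green freshness cartridge flat and square in its pocket in the keeper, and put every lemon and garlic bulb lying about on the worktop and the flat hob into the keeper's large bay. Once all of it is in, raise the red lever again so that the lid closes, and then press the orange seal button on the closed lid fully down. Leave the timer, the black pot, the mug and the egg cup where they stand.

Things in the scene. Friction and masses are not known exactly. Their poses are not given: they have to be found in the camera images.
- keeper: White tub, fixed, 182 mm (its x) by 317 mm (its y), rim 70 mm high, walls 6 mm. Origin: centre of its underside; x points to the hinge side (away from the robot), y to the lever side (left), z up. A 50 mm high divider at y = +50 mm parts the large produce bay (right) from the cartridge compartment (left, 170 by 100 mm). Its place and yaw vary.
- keeper_bay (a point): Centre of the floor of the large produce bay, 6 mm above the keeper's underside, 52.5 mm to the right (-y) of its centre; axes as the keeper's. The bay is 170 mm along x, 200 mm along y, 64 mm deep. The lid shuts only if nothing stands above the rim, so produce must lie side by side.
- keeper_pocket (a point): Centre of the floor (6 mm above the keeper's underside) of the cartridge pocket, a recess 94 mm along x by 64 mm along y, 14 mm deep, in the grey deck of the left compartment. 102.5 mm to the left (+y) of the keeper's centre; axes as the keeper's.
- keeper_lid (a joint): Clear lid with a blue frame, hinged along the keeper's far (+x) rim; rad, 0 shut, 1.85 fully open (leaning back past upright). It is geared to the lever: lid angle = 2.5 x lever angle. Weighs about 0.15 kg, moves against a damper.
- keeper_lever (a joint): Red lever on the keeper's left (+y) side, hinged about the keeper's y axis; rad, 0 = up (lid shut), 0.74 = right down (lid open). 6 to 12 N on its pad push it down; right down it stays by itself. To close, raise it: it stays where left down to about 0.5; further up the lid's weight closes it within 3 s (or raise it all the way by hand).
- lever_pad (a point): Centre of the top of the lever's pad, to press or pinch: 44 mm long (keeper's x), 26 mm wide (y), 10 mm thick; 63 mm free between it and the tub. Axle at (75, 235, 90) mm in the keeper's frame, pad 115 mm from it towards -x; the lever points 0.32 rad above level when up, 0.42 below when down (pad's top 131 and 48 mm above the worktop).
- seal_button (a joint): Orange round push button, 52 mm across, in the middle of the lid; m, 0 = up (unsealed, 18 mm above the lid's top face), 0.012 = fully down. Needs about 4 N and stays where it is left. At the start it is up.
- seal_top (a point): Centre of the top of the orange seal button; with the lid shut and the button up it is 96 mm above the worktop, over the keeper's centre.
- cartridge: Green freshness cartridge, a flat block 90 mm (its x) by 60 mm (its y) by 18 mm high, with a grip rib on top 50 mm along x, 14 mm thick along y, 22 mm high (top 40 mm above the underside). 0.12 kg. Origin: centre of its underside, z up. Either way round fits the pocket.
- lemon_a: Yellow lemon, 78 mm (its x) by 55 mm by 56 mm, about 0.11 kg. Origin: on its surface, the underside when z is up; its middle is 28 mm along its own z. May be absent. It may lie any way up and can roll.
- lemon_b: A second lemon just like lemon_a. May be absent.
- garlic_a: Pale pink garlic bulb, 60 mm across and 59 mm high, widest about 25 mm above its underside, narrowing to a stem at the top; about 0.04 kg. Origin: centre of its underside, z along the stem. May be absent. Any way up is fine.
- garlic_b: A smaller garlic bulb, 53 mm across and 52 mm high, widest about 22 mm above its underside, about 0.03 kg; otherwise as garlic_a. May be absent.
- timer: Kitchen timer, black and cream drum 59 mm across, 47 mm high; bystander, leave it. Origin: centre of its underside.
- black_pot: Small black jar, 58 mm across, 50 mm high; bystander, leave it. Origin: centre of its underside.
- mug: Small cream mug, upside down, 63 by 88 by 51 mm; bystander, leave it. Origin: centre of its underside.
- egg_cup: Wooden egg cup, 47 mm across, 58 mm high; bystander, leave it. Origin: centre of its underside.

How it is judged:
On the way, in this order (a step that is already met when the one before it is completed fails the run):
1. the lever is right down and the lid stands open (value of joint keeper_lever above 0.68 rad and value of joint keeper_lid above 1.68 rad), for 0.2 s.
2. with the lid open, the cartridge is seated in its pocket and all the produce lies in the bay (horizontal distance between cartridge and keeper_pocket below 0.005 m and angle between the x axis of cartridge and the x axis of keeper_pocket, either way round below 0.06 rad and angle between cartridge's own z axis and vertical below 0.06 rad and z of cartridge in the frame of keeper_pocket between -0.004 and 0.004 m and x of lemon_a in the frame of keeper_bay between -0.085 and 0.085 m and y of lemon_a in the frame of keeper_bay between -0.1 and 0.1 m and z of lemon_a in the frame of keeper_bay between -0.008 and 0.068 m and linear speed of each of lemon_a, lemon_b, garlic_a, garlic_b below 0.03 m/s and x of lemon_b in the frame of keeper_bay between -0.085 and 0.085 m and y of lemon_b in the frame of keeper_bay between -0.1 and 0.1 m and z of lemon_b in the frame of keeper_bay between -0.008 and 0.068 m and x of garlic_a in the frame of keeper_bay between -0.085 and 0.085 m and y of garlic_a in the frame of keeper_bay between -0.1 and 0.1 m and z of garlic_a in the frame of keeper_bay between -0.008 and 0.068 m and x of garlic_b in the frame of keeper_bay between -0.085 and 0.085 m and y of garlic_b in the frame of keeper_bay between -0.1 and 0.1 m and z of garlic_b in the frame of keeper_bay between -0.008 and 0.068 m and value of joint keeper_lid above 1.6 rad), for 0.2 s.
3. the lever is up again and the lid is shut (value of joint each of keeper_lid, keeper_lever below 0.05 rad), for 0.2 s.
4. the seal button is pressed fully down on the shut lid (all of step 3 and value of joint seal_button above 0.0105 m), for 0.2 s.
At the end, for the whole second after the job is handed in: Lid and lever shut within 0.05 rad, seal button over 10.5 mm down, cartridge in its pocket (5 mm, 4 mm in height, 0.06 rad), all lemons and garlic present at rest inside the bay, bystanders within 40 mm of their places (all of step 4 and horizontal distance between cartridge and keeper_pocket below 0.005 m and angle between the x axis of cartridge and the x axis of keeper_pocket, either way round below 0.06 rad and angle between cartridge's own z axis and vertical below 0.06 rad and z of cartridge in the frame of keeper_pocket between -0.004 and 0.004 m and x of lemon_a in the frame of keeper_bay between -0.085 and 0.085 m and y of lemon_a in the frame of keeper_bay between -0.1 and 0.1 m and z of lemon_a in the frame of keeper_bay between -0.008 and 0.068 m and linear speed of each of lemon_a, lemon_b, garlic_a, garlic_b below 0.03 m/s and x of lemon_b in the frame of keeper_bay between -0.085 and 0.085 m and y of lemon_b in the frame of keeper_bay between -0.1 and 0.1 m and z of lemon_b in the frame of keeper_bay between -0.008 and 0.068 m and x of garlic_a in the frame of keeper_bay between -0.085 and 0.085 m and y of garlic_a in the frame of keeper_bay between -0.1 and 0.1 m and z of garlic_a in the frame of keeper_bay between -0.008 and 0.068 m and x of garlic_b in the frame of keeper_bay between -0.085 and 0.085 m and y of garlic_b in the frame of keeper_bay between -0.1 and 0.1 m and z of garlic_b in the frame of keeper_bay between -0.008 and 0.068 m and distance of each of timer, black_pot, mug, egg_cup from where it was at the start of the episode below 0.04 m); the robot touches nothing.
It fails at once if the timer, black pot, mug or egg cup is shifted by more than 40 mm or knocked over (distance of any of timer, black_pot, mug, egg_cup from where it was at the start of the episode above 0.04 m or angle between any of timer, black_pot, mug, egg_cup's own z axis and vertical above 0.5 rad).
Of lemon_a, lemon_b, garlic_a, garlic_b only 3 to 4 are there at a start; the rules pass over those that are not, and their reading is None.
At some moment in a run one of cartridge may be knocked a few centimetres aside while the robot is not near it.
Once in a run the grip may slacken for a moment while it holds something.
It also fails if it takes over 208 s, if anything falls off the work surface, if the arm or the gripper's body presses on something with over 40 N, if the wrist force passes 120 N, or if a joint passes its speed limit or range.

## Working session

There is one attempt and no reset: what is moved stays moved. The work goes in short steps, Python scripts to look and compute and a shell command to move; the robot and the scene stay as the last step left them, time stands still between calls to the robot, and variables do not carry over. Pictures are saved under pics/ and viewed, and the job is handed in when it is done.

```bash
ls; mkdir -p pics
cat > h.py <<'E'
import numpy as np, cv2
from bench import readout, grab_frame, workorder, r
def cam(n):
    f=grab_frame(n); f['K']=np.array([[f['fx'],0,f['cx']],[0,f['fy'],f['cy']],[0,0,1]]); f['R']=cv2.Rodrigues(np.array(f['rvec'],float))[0]; f['t']=np.array(f['tvec'],float).ravel(); f['Dd']=np.array(f['D'],float); return f
def ray(f,uv):
    p=cv2.undistortPoints(np.array(uv,float).reshape(-1,1,2),f['K'],f['Dd']).reshape(-1,2)
    d=np.c_[p,np.ones(len(p))]@f['R']; c=-f['R'].T@f['t']; return c,d
def onz(f,uv,z):
    c,d=ray(f,uv); return c+d*((z-c[2])/d[:,2])[:,None]
def proj(f,P):
    return cv2.projectPoints(np.array(P,float).reshape(-1,3),f['R'],f['t'],f['K'],f['Dd'])[0].reshape(-1,2)
def two(f1,u1,f2,u2):
    c1,d1=ray(f1,u1);c2,d2=ray(f2,u2);d1=d1[0];d2=d2[0]
    s=np.linalg.lstsq(np.c_[d1,-d2],c2-c1,rcond=None)[0]
    a=c1+s[0]*d1;b=c2+s[1]*d2; return (a+b)/2,np.linalg.norm(a-b)
def save(f,n,crop=None,k=1):
    im=f['pixels'][:,:,::-1]
    if crop: u0,v0,u1,v1=crop; im=im[v0:v1,u0:u1]
    if k!=1: im=cv2.resize(im,None,fx=k,fy=k,interpolation=cv2.INTER_CUBIC)
    cv2.imwrite('pics/'+n,im)
E
python3 - <<'E'
from h import *
print(readout.get_obs(), r.grip_depth)
for n in('top','side'):
    f=cam(n); save(f,n+'0.png'); print(n,-f['R'].T@f['t'], f['R'][2],f['fx'])
E
```

```text
pics
{'clock': 0.0, 'joints': array([-1.22710252,  0.47780365,  0.02235741,  1.55644628, -0.011478  ,
        1.10928328, -0.08308719]), 'qvel': array([ 3.10429225e-04,  1.04508239e-03,  1.50447199e-03, -7.45061111e-04,
        9.46918180e-05, -2.40353126e-03, -3.37119334e-04]), 'tau': array([ 7.08012431e-04, -5.96465635e+01,  1.60831869e+00, -2.81184286e+01,
        1.25684054e-02,  9.32497031e-03,  3.00038948e-06]), 'tcp_pos': array([0.29446518, 0.60673502, 0.23032587]), 'orientation': array([ 2.66160931e+00,  1.66689902e+00, -2.26651286e-03]), 'contact_force': array([ 0.92120976, -0.92623907,  0.2955862 ]), 'moment': array([-0.01456221, -0.01925274,  0.00065853]), 'grip_width': 0.08552598191858655} 0.0187
top [0.39102195 0.03391098 1.5518355 ] [ 0.08450328 -0.00877102 -0.9963846 ] 400.83131258828604
side [-0.13553142 -1.53299964  0.86496548] [ 0.35795133  0.83755515 -0.41276169] 470.4208985763029
```

View pics/top0.png

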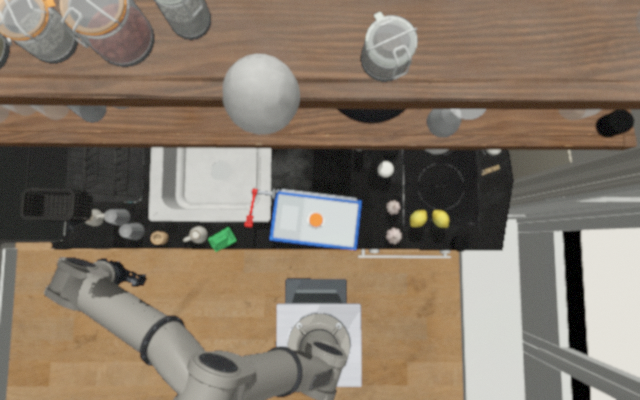

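View pics/side0.png

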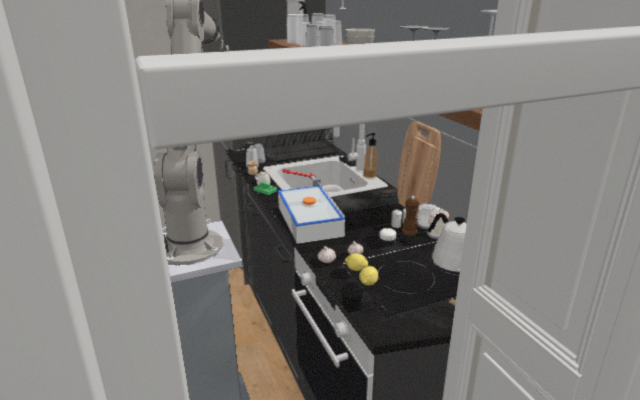

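Run:
```python
from h import *
f=cam('top'); save(f,'top1.png',(130,170,290,260),5); save(f,'top2.png',(260,140,480,260),3.6)
g=cam('side'); save(g,'side1.png',(230,130,350,250),5); save(g,'side2.png',(300,190,460,310),5)
```

```text
(no output)
```

View pics/top1.png

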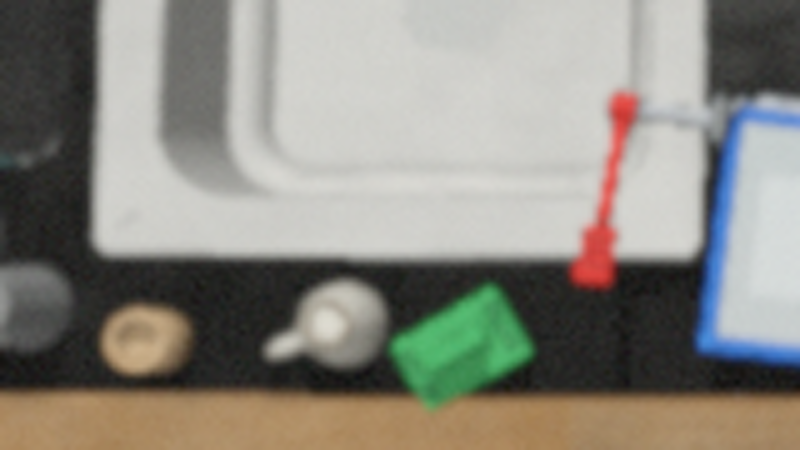

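View pics/top2.png

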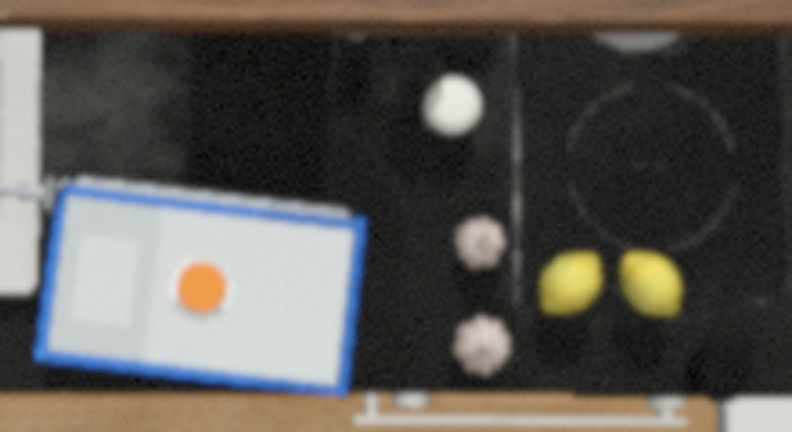

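View pics/side1.png

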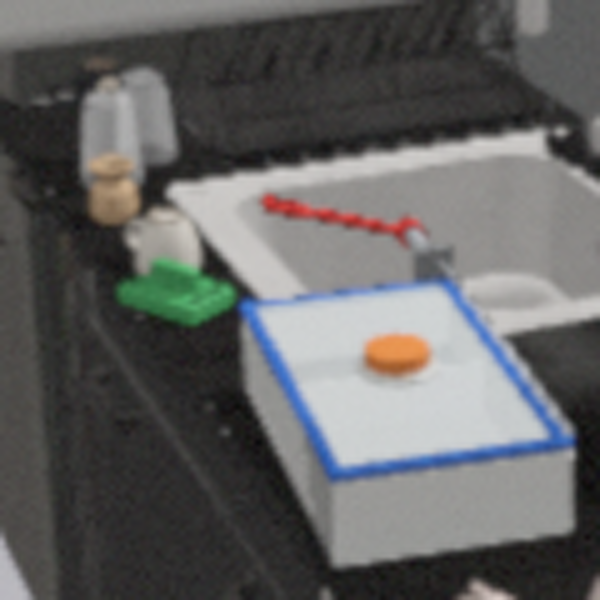

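View pics/side2.png

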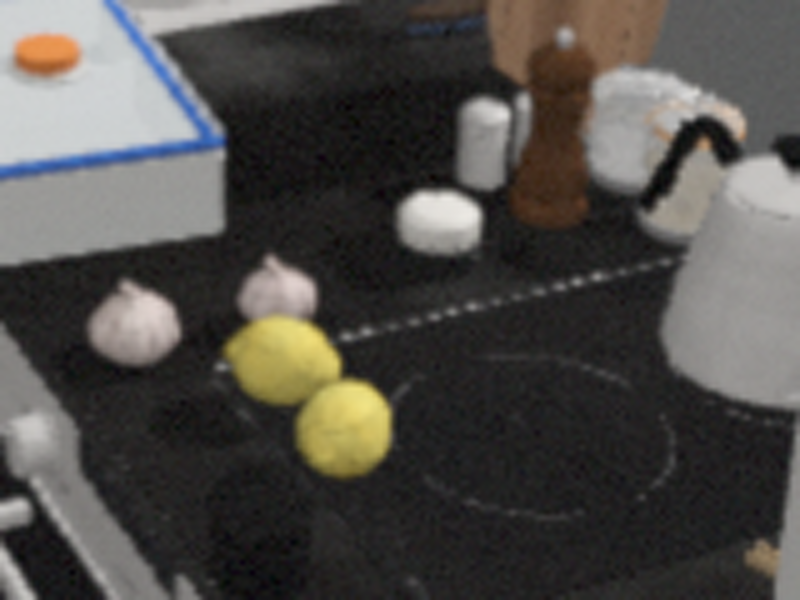

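```bash
cat > det.py <<'E'
from h import *
def masks(f,lo,hi,amin=15,roi=None):
    hsv=cv2.cvtColor(f['pixels'],cv2.COLOR_RGB2HSV); m=cv2.inRange(hsv,np.array(lo),np.array(hi))
    if roi: 
        k=np.zeros_like(m);u0,v0,u1,v1=roi;k[v0:v1,u0:u1]=255;m&=k
    n,l,s,c=cv2.connectedComponentsWithStats(m)
    return [(s[i][4],c[i],(l==i)) for i in range(1,n) if s[i][4]>=amin]
COL={'green':((55,90,50),(85,255,255)),'red':((170,120,80),(180,255,255)),'orange':((8,150,150),(16,255,255)),'yellow':((22,110,90),(34,255,255)),'blue':((105,140,80),(125,255,255)),'pink':((0,12,110),(18,70,255))}
E
python3 - <<'E'
from det import *
F={n:cam(n) for n in('top','side')}
roi={'top':(60,150,510,250),'side':(230,140,460,330)}
for c in COL:
    for n in F:
        for a,p,l in masks(F[n],*COL[c],roi=roi[n]): print(c,n,a,p.round(1), onz(F[n],p,0.03).round(3))
for n in F:
    im=F[n]['pixels'].astype(float); im=np.clip((im-5)*5,0,255).astype(np.uint8); F[n]['pixels']=im
save(F['top'],'ct.png',(370,140,520,255),5); save(F['side'],'cs.png',(290,210,450,330),5)
E
```

```text
green top 462 [222.  238.5] [[0.396 0.365 0.03 ]]
green side 214 [265.  188.4] [[0.386 0.318 0.03 ]]
orange top 92 [315.6 219.4] [[0.47  0.012 0.03 ]]
orange side 61 [308.9 200.5] [[0.517 0.124 0.03 ]]
yellow top 258 [418.2 217.9] [[ 0.478 -0.378  0.03 ]]
yellow top 268 [440.5 218. ] [[ 0.478 -0.463  0.03 ]]
yellow side 598 [362.3 268.2] [[ 0.484 -0.416  0.03 ]]
blue top 332 [291.8 233.3] [[0.417 0.102 0.03 ]]
blue top 141 [358.  223.2] [[ 0.456 -0.149  0.03 ]]
blue side 139 [304.6 213.6] [[0.456 0.018 0.03 ]]
pink top 58 [250.  201.9] [[0.535 0.262 0.03 ]]
pink top 39 [254.1 207.7] [[0.513 0.247 0.03 ]]
pink top 142 [393.1 206.7] [[ 0.52  -0.283  0.03 ]]
pink top 65 [315.2 219.3] [[0.47  0.014 0.03 ]]
pink top 186 [393.7 235.2] [[ 0.412 -0.284  0.03 ]]
pink side 79 [365.9 169.1] [[0.906 0.348 0.03 ]]
pink side 34 [252.3 162.8] [[0.422 0.654 0.03 ]]
pink side 59 [296.9 171.4] [[0.587 0.453 0.03 ]]
pink side 80 [261.8 175.7] [[0.416 0.467 0.03 ]]
pink side 24 [300.4 175.9] [[0.582 0.393 0.03 ]]
pink side 38 [308.6 200.4] [[0.516 0.125 0.03 ]]
pink side 29 [419.5 208.8] [[ 0.895 -0.126  0.03 ]]
pink side 43 [432.  214.1] [[ 0.913 -0.186  0.03 ]]
pink side 41 [445.3 213. ] [[ 0.967 -0.198  0.03 ]]
pink side 23 [436.  233.7] [[ 0.834 -0.322  0.03 ]]
pink side 133 [355.1 247.9] [[ 0.52  -0.295  0.03 ]]
pink side 205 [326.6 254.4] [[ 0.413 -0.295  0.03 ]]
```

View pics/ct.png

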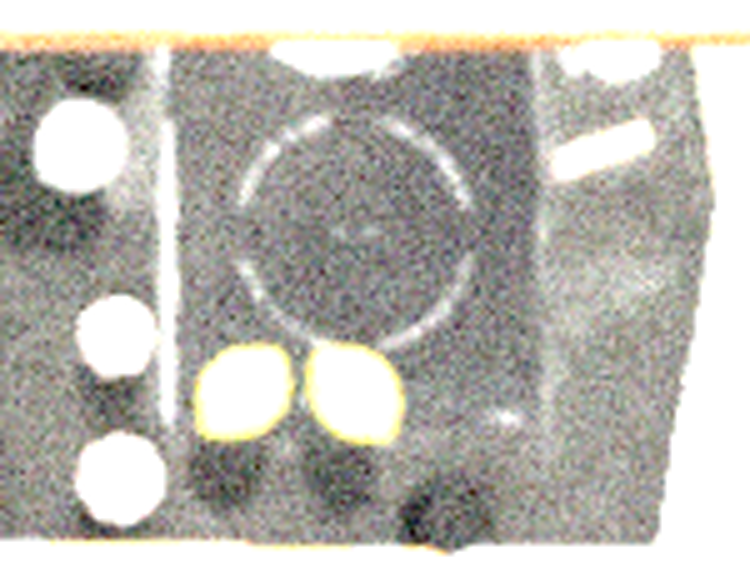

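View pics/cs.png

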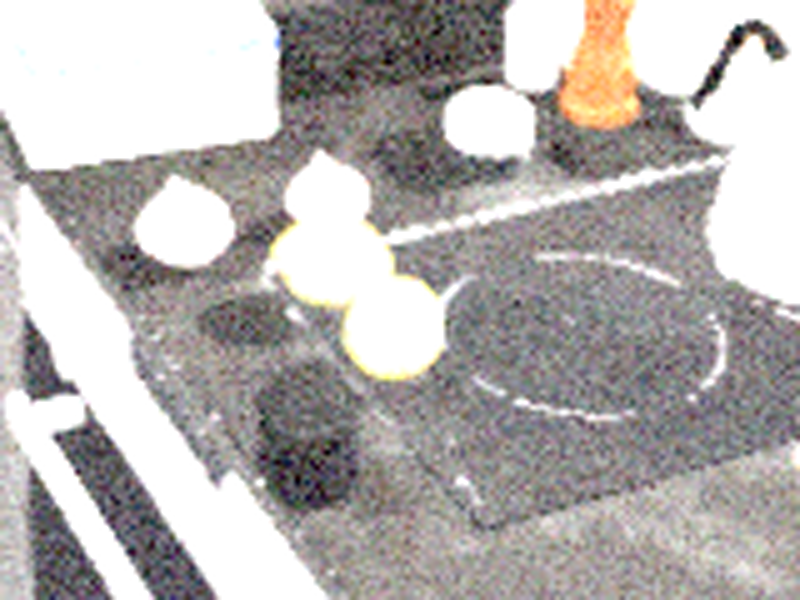

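Run:
```python
from det import *
F={n:cam(n) for n in('top','side')}
m={n:sum(l for a,p,l in masks(F[n],*COL['blue'],amin=8,roi=(255,180,370,255) if n=='top' else (270,180,350,245)))>0 for n in F}
for n in F:
    v,u=np.nonzero(m[n]); P=onz(F[n],np.c_[u,v],0.078)[:,:2]
    rc=cv2.minAreaRect((P*1000).astype(np.float32)); print(n,rc, cv2.boxPoints(rc).round(0).tolist())
o={n:masks(F[n],*COL['orange'],roi=(255,180,370,255) if n=='top' else (270,180,350,245))[0][1] for n in F}
print(o, two(F['top'],o['top'],F['side'],o['side']),[onz(F[n],o[n],0.094) for n in F])
# red pad
for n in F:
  roi=(235,180,270,235) if n=='top' else (275,160,320,185)
  hsv=cv2.cvtColor(F[n]['pixels'],cv2.COLOR_RGB2HSV); mm=(((hsv[...,0]<8)|(hsv[...,0]>168))&(hsv[...,1]>130)&(hsv[...,2]>90))
  k=np.zeros_like(mm);k[roi[1]:roi[3],roi[0]:roi[2]]=1;mm&=k
  v,u=np.nonzero(mm); print(n,len(v),u.min(),u.max(),v.min(),v.max())
  if n=='top':
    s=v>215; print('pad',u[s].mean(),v[s].mean(),s.sum(),onz(F[n],[u[s].mean(),v[s].mean()],0.128)); print([(vv,u[v==vv].min(),u[v==vv].max()) for vv in range(v.min(),v.max()+1) if (v==vv).any()])
# green
for a,p,l in masks(F['top'],*COL['green'],roi=(190,210,260,260)):
  v,u=np.nonzero(l); P=onz(F['top'],np.c_[u,v],0.018)[:,:2]; rc=cv2.minAreaRect((P*1000).astype(np.float32)); print('cart',rc,cv2.boxPoints(rc).round(0).tolist(), onz(F['top'],p,.02))
```

```text
top ((462.9095153808594, 13.95977783203125), (329.1726379394531, 187.73985290527344), 85.39920043945312) [[356.0, -143.0], [543.0, -158.0], [570.0, 170.0], [383.0, 186.0]]
side ((467.3843078613281, 5.0281219482421875), (322.52655029296875, 181.99537658691406), 83.85069274902344) [[360.0, -146.0], [541.0, -165.0], [575.0, 156.0], [394.0, 175.0]]
{'top': array([315.61956522, 219.38043478]), 'side': array([308.93442623, 200.45901639])} (array([0.46980428, 0.01199553, 0.08684881]), np.float64(0.006088648804366535)) [array([[0.46656974, 0.01314252, 0.094     ]]), array([[ 0.46719642, -0.00291658,  0.094     ]])]
top 135 244 256 189 227
pad 248.49382716049382 222.1851851851852 81 [[0.45348625 0.25159773 0.128     ]]
[(189, np.int64(253), np.int64(255)), (190, np.int64(253), np.int64(256)), (191, np.int64(253), np.int64(256)), (192, np.int64(253), np.int64(256)), (193, np.int64(253), np.int64(256)), (194, np.int64(253), np.int64(255)), (195, np.int64(253), np.int64(255)), (196, np.int64(253), np.int64(254)), (197, np.int64(253), np.int64(254)), (198, np.int64(253), np.int64(253)), (199, np.
[... 594 characters left out ...]
t64(249), np.int64(251)), (216, np.int64(248), np.int64(251)), (217, np.int64(247), np.int64(252)), (218, np.int64(247), np.int64(251)), (219, np.int64(247), np.int64(251)), (220, np.int64(247), np.int64(251)), (221, np.int64(246), np.int64(251)), (222, np.int64(245), np.int64(252)), (223, np.int64(244), np.int64(252)), (224, np.int64(244), np.int64(252)), (225, np.int64(244), np.int64(252)), (226, np.int64(244), np.int64(252)), (227, np.int64(246), np.int64(251))]
side 54 283 312 169 176
cart ((392.9359130859375, 368.1443786621094), (71.6423568725586, 102.0783920288086), 29.700157165527344) [[337.0, 395.0], [387.0, 306.0], [449.0, 342.0], [399.0, 430.0]] [[0.3953496  0.36700152 0.02      ]]
```

```bash
cat > mv.py <<'E'
from h import *
from scipy.spatial.transform import Rotation as Ro
import sys
def pose():
    o=readout.get_obs(); return np.array(o['tcp_pos']),Ro.from_rotvec(o['orientation']),o
def rel(P,yaw,tilt=None):
    """target TCP world P, jaw(x) direction yaw (rad, mod pi), tool down"""
    p,R,o=pose()
    best=None
    for k in (0,1,-1,2):
        y=yaw+k*np.pi
        x=np.array([np.cos(y),np.sin(y),0]);z=np.array([0,0,-1.]);T=Ro.from_matrix(np.c_[x,np.cross(z,x),z])
        rv=np.degrees((R.inv()*T).as_rotvec())
        if best is None or np.linalg.norm(rv)<np.linalg.norm(best)-1: best=rv
    s=R.inv().apply((np.array(P)-p)*1000)
    print('shift',s.round(1),'turn',best.round(1))
def st():
    p,R,o=pose(); M=R.as_matrix()
    print('t',round(o['clock'],2),'tcp',p.round(4),'xaxis',M[:,0].round(3),'yaw',round(float(np.arctan2(M[1,0],M[0,0])),3),'z',M[:,2].round(3),'F',np.round(o['contact_force'],1),'grip',round(o['grip_width'],4),'q7',round(o['joints'][6],2))
E
python3 - <<'E'
from mv import *
st(); rel((.4535,.2505,.200),-.082+np.pi/2);rel((.4535,.2505,.200),-.082)
E
```

```text
t 0.4 tcp [0.2947 0.6072 0.2312] xaxis [ 0.437  0.9   -0.   ] yaw 1.119 z [-0. -0. -1.] F [ 0.1  0.8 -0.1] grip 0.0853 q7 -0.08
shift [-251.6  298.6   31.2] turn [ -0.    0.  -21.2]
shift [-251.6  298.6   31.2] turn [ 0.   0.  68.8]
```

```bash
python3 -m handwheel '-50 60 6 0 0 -4 0; -100 120 12 0 0 -8 0; -150 180 18 0 0 -12 0; -200 240 24 0 0 -17 0; -252 298 31 0 0 -21 0; -252 298 31 0 0 -21 0; -252 298 31 0 0 -21 0; -252 298 31 0 0 -21 0; -252 298 31 0 0 -21 0' 40
python3 - <<'E'
from mv import *
st(); rel((.4525,.2505,.145),-.082+np.pi/2)
F=[cam(n) for n in('top','side')]
for f,n in zip(F,('top','side')): print(n,proj(f,[pose()[0]]).round(1))
save(F[0],'t3.png',(200,160,360,260),5); save(F[1],'s3.png',(250,120,350,220),6)
E
```

```text
clock: 1.52
tcp_pos: [0.4521, 0.2527, 0.2005]
orientation: [-2.311, -2.127, -0.001]
contact_force: [0.2, 0.8, -0.4]
grip_width: 0.0002
t 1.52 tcp [0.4521 0.2527 0.2005] xaxis [0.082 0.997 0.001] yaw 1.488 z [-0.     0.001 -1.   ] F [ 0.2  0.8 -0.4] grip 0.0002 q7 0.88
shift [-2.2  0.6 55.5] turn [-0.  -0.1 -0. ]
top [[244.9 221.7]]
side [[282.6 154.5]]
```

View pics/t3.png

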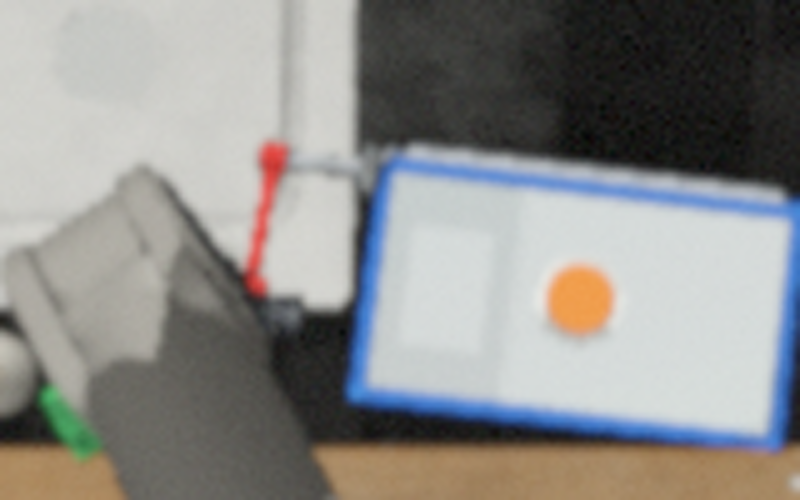

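View pics/s3.png

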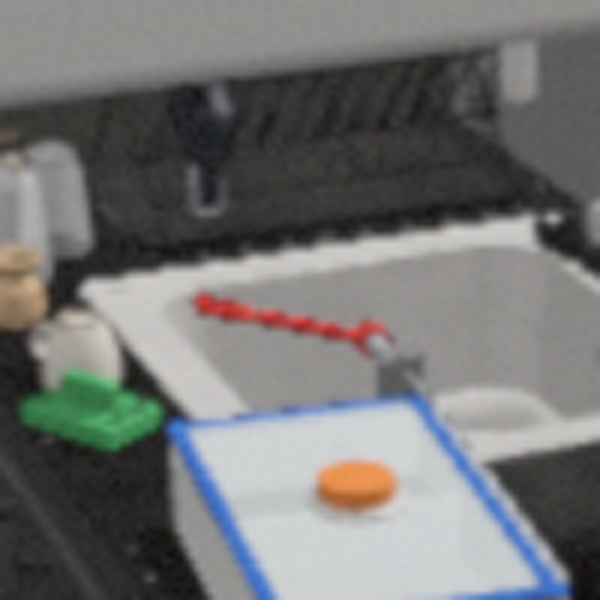

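```bash
python3 -m handwheel '-2 0 20 0 0 0 0; -2 0 40 0 0 0 0; -2 0 60 0 0 0 0; -2 0 72 0 0 0 0; -2 2 84 0 0 0 0; -2 3 96 0 0 0 0; -2 3 108 0 0 0 0; -2 3 120 0 0 0 0; -2 1 132 0 0 0 0; -2 -1 144 0 0 0 0;-2 -3 152 0 0 0 0; -2 -3 152 0 0 0 0'
python3 - <<'E'
from mv import *
st()
F=[cam(n) for n in('top','side')]
save(F[0],'t4.png',(200,130,360,260),5); save(F[1],'s4.png',(250,100,350,220),6)
E
```

```text
clock: 3.12
tcp_pos: [0.4486, 0.2491, 0.0477]
orientation: [-2.312, -2.126, 0.003]
contact_force: [0.3, 0.1, -0.8]
grip_width: -0.0002
t 3.12 tcp [0.4486 0.2491 0.0477] xaxis [ 0.084  0.996 -0.001] yaw 1.487 z [-0.002 -0.001 -1.   ] F [ 0.3  0.1 -0.8] grip -0.0002 q7 0.9
```

View pics/s4.png

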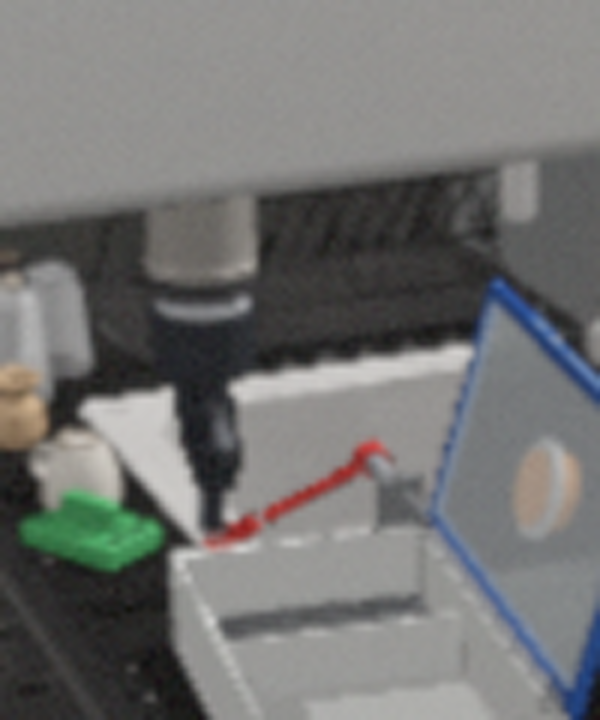

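```bash
python3 -m handwheel '0 0 3 0 0 0 0; 0 -1 7 0 0 0 0; 0 -1 7 0 0 0 0'; python3 -m handwheel '0 0 -60 0 0 0 0; 0 0 -120 0 0 0 40;0 0 -180 0 0 0 60;0 0 -180 0 0 0 60;0 0 -180 0 0 0 60';python3 - <<'E'
from mv import *
st()
E
```

```text
clock: 3.6
tcp_pos: [0.4501, 0.2491, 0.0438]
orientation: [2.315, 2.123, 0.004]
contact_force: [-5.2, -3.9, 27.4]
grip_width: -0.0004
clock: 4.22
tcp_pos: [0.4482, 0.2486, 0.2211]
orientation: [-2.314, -2.125, 0.0]
contact_force: [-0.1, -0.4, -0.6]
grip_width: 0.0601
t 4.22 tcp [0.4482 0.2486 0.2211] xaxis [ 0.085  0.996 -0.   ] yaw 1.486 z [-0. -0. -1.] F [-0.1 -0.4 -0.6] grip 0.0601 q7 0.88
```

Run:
```python
from det import *
from mv import *
F={n:cam(n) for n in('top','side')}
for n in F:
  for a,p,l in masks(F[n],*COL['green'],roi=(190,140,300,260)): 
    v,u=np.nonzero(l); print(n,a,p.round(1),u.min(),u.max(),v.min(),v.max())
print(proj(F['side'],[.394,.369,.012]))
rel((.394,.369,.120),.512)
rel((.394,.369,.021),.512)
```

```text
top 53 [211.7 244.4] 207 217 238 250
side 211 [265.1 188.3] 253 277 182 194
[[263.65835616 187.62081268]]
shift [116.  -63.6  99.8] turn [-0.1  0.2 55.8]
shift [116.2 -63.3 198.8] turn [-0.1  0.2 55.8]
```

```bash
python3 -m handwheel '24 -13 0 0 0 10 50; 48 -26 0 0 0 20 50; 72 -40 10 0 0 30 50; 96 -53 40 0 0 40 50; 116 -63 70 0 0 50 50; 116 -63 100 0 0 56 50; 116 -63 100 0 0 56 50; 116 -63 130 0 0 56 50; 116 -63 130 0 0 56 50'
python3 - <<'E'
from mv import *
st();rel((.394,.369,.021),.512)
F=cam('side'); save(F,'s5.png',(230,130,330,220),7)
E
```

```text
clock: 5.45
tcp_pos: [0.395, 0.3684, 0.0903]
orientation: [3.038, 0.791, -0.005]
contact_force: [0.3, -0.4, 0.9]
grip_width: 0.0497
t 5.45 tcp [0.395  0.3684 0.0903] xaxis [ 0.873  0.488 -0.004] yaw 0.509 z [-0.002 -0.003 -1.   ] F [ 0.3 -0.4  0.9] grip 0.0497 q7 -0.27
shift [-0.3 -1.2 69.3] turn [ 0.1  0.2 -0.2]
```

View pics/s5.png

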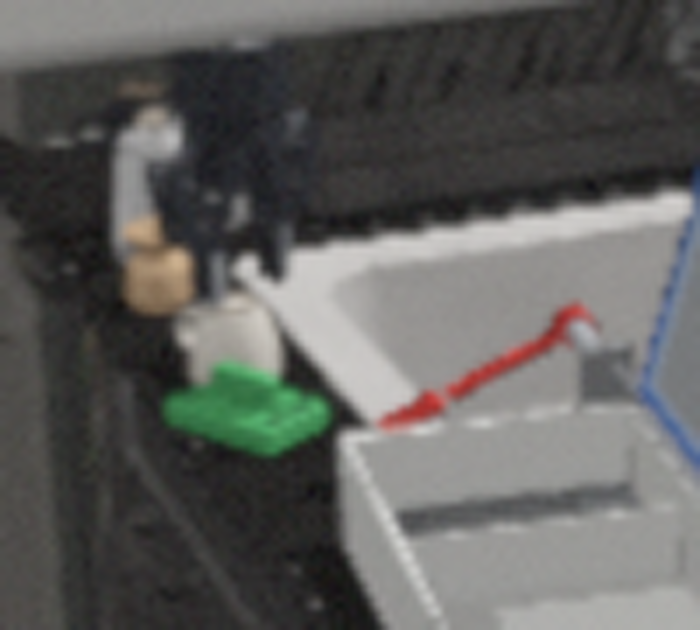

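```bash
python3 -m handwheel '0 -1 40 0 0 0 50; 0 -1 62 0 0 0 50; 0 -1 69 0 0 0 50; 0 -1 69 0 0 0 50; 0 -1 69 0 0 0 10; 0 -1 69 0 0 0 10; 0 -1 69 0 0 0 10; 0 -1 69 0 0 0 10; 0 -1 69 0 0 0 10' 60
python3 - <<'E'
from mv import *
st()
F=cam('side'); save(F,'s6.png',(230,130,330,220),7)
E
```

```text
clock: 6.62
tcp_pos: [0.3958, 0.3712, 0.0234]
orientation: [-3.04, -0.789, -0.002]
contact_force: [-1.5, -0.8, 6.4]
grip_width: 0.0122
t 6.62 tcp [0.3958 0.3712 0.0234] xaxis [0.874 0.487 0.002] yaw 0.508 z [ 0.001  0.001 -1.   ] F [-1.5 -0.8  6.4] grip 0.0122 q7 -0.25
```

View pics/s6.png

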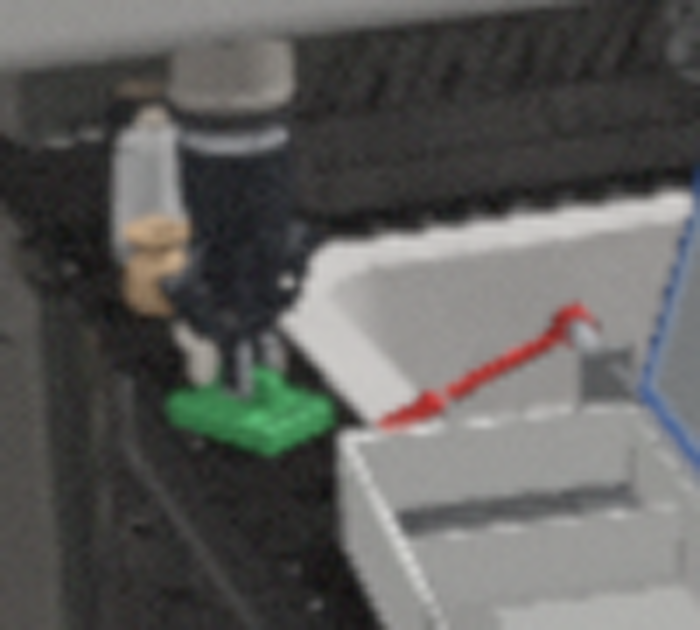

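```bash
python3 -m handwheel '0 0 -30 0 0 0 10; 0 0 -60 0 0 0 10; 0 0 -90 0 0 0 10; 0 0 -120 0 0 0 10; 0 0 -120 0 0 0 10' 60
python3 - <<'E'
from mv import *
st()
F=cam('side'); save(F,'s7.png',(230,130,330,220),7)
F=cam('top'); save(F,'t7.png',(200,160,340,260),5)
E
```

```text
clock: 7.3
tcp_pos: [0.3964, 0.3719, 0.1448]
orientation: [-3.038, -0.789, -0.006]
contact_force: [-0.3, -0.3, -0.6]
grip_width: 0.0126
t 7.3 tcp [0.3964 0.3719 0.1448] xaxis [0.874 0.486 0.005] yaw 0.508 z [ 0.003  0.004 -1.   ] F [-0.3 -0.3 -0.6] grip 0.0126 q7 -0.29
```

View pics/s7.png

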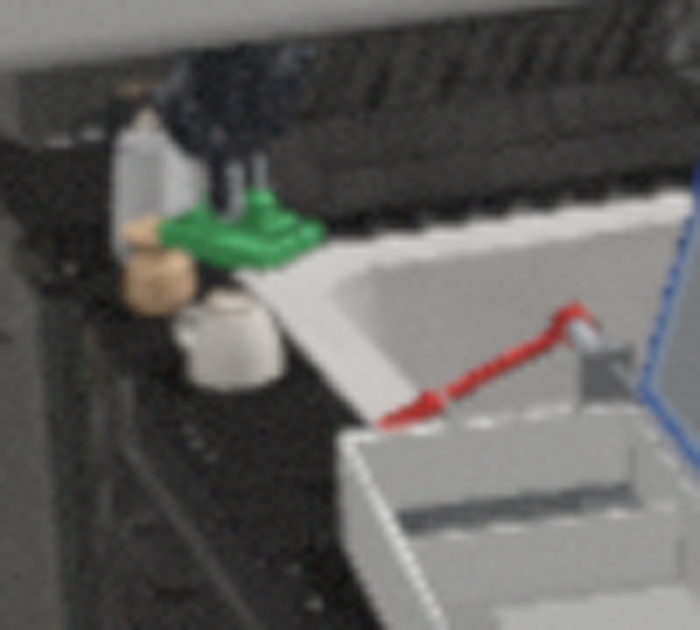

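View pics/t7.png

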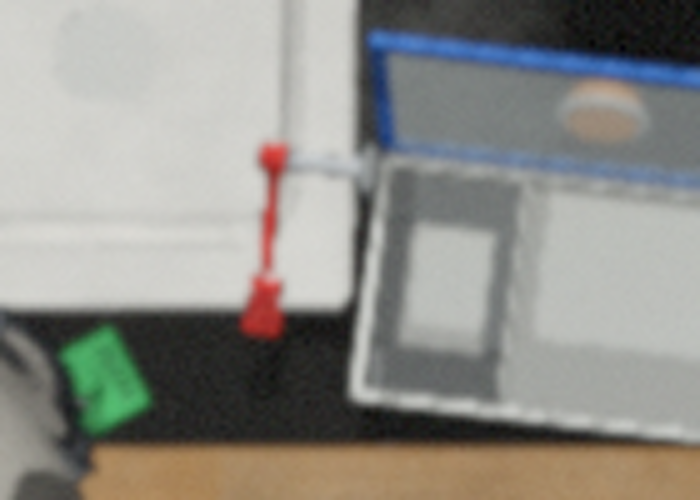

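```bash
cat > gm.py <<'E'
from mv import *
from scipy.ndimage import map_coordinates
def edge(img,p,q,n_in,L=4,N=15):
    """subpixel 50% points along normals between p,q (px) ; n_in direction pointing inside"""
    p=np.array(p,float);q=np.array(q,float);n=np.array(n_in,float);n/=np.linalg.norm(n);out=[]
    t=np.linspace(-L,L,8*L+1)
    for s in np.linspace(.12,.88,N):
        c=p+(q-p)*s; pts=c+t[:,None]*n
        pr=map_coordinates(img,[pts[:,1],pts[:,0]],order=1)
        lo=pr[:5].mean();hi=pr[-5:].mean(); h=(lo+hi)/2
        k=np.nonzero((pr[:-1]<h)&(pr[1:]>=h))[0]
        if len(k)==0: continue
        k=k[np.argmin(abs(t[k]))]; out.append(c+n*(t[k]+(h-pr[k])/(pr[k+1]-pr[k])*(t[1]-t[0])))
    return np.array(out)
def line(P):
    c=np.median(P,0)if 0 else P.mean(0); u=np.linalg.svd(P-c)[2][0]
    d=abs((P-c)@np.array([-u[1],u[0]])); P=P[d<=2.5*np.median(d)+1e-6]; c=P.mean(0);u=np.linalg.svd(P-c)[2][0]; return c,u,d.mean()
def isect(a,b):
    s=np.linalg.solve(np.c_[a[1],-b[1]],b[0]-a[0]); return a[0]+s[0]*a[1]
E
python3 - <<'E'
from gm import *
f=cam('top'); im=f['pixels'].astype(float); im=cv2.GaussianBlur(im,(0,0),.6)
g=im[...,1]-im[...,0]
off=np.array([200,160])
C=lambda a,b:(np.array([a,b])/5-.4+off)
p,R,o=pose(); zb=p[2]-.0234; zt=zb+.018
A,B,Cc,D=C(60,350),C(110,325),C(150,405),C(95,435)
for nm,a,b,z in(('top-left long',A,B,zt),('end',B,Cc,zb),('bottom long',Cc,D,zt)):
    n=np.array([-(b-a)[1],(b-a)[0]]); cen=(A+B+Cc+D)/4
    if n@(cen-a)<0:n=-n
    P=edge(g,a,b,n); W=onz(f,P,z)[:,:2]; c,u,d=line(W)
    rel_=c-p[:2]; nn=np.array([-u[1],u[0]]); print(nm,len(P),'c',c.round(4),'yaw',round(np.arctan2(u[1],u[0]),3),'dist of line from tcp',(rel_@nn).round(4),'res',d.round(4))
# pocket
gray=im.mean(2); pk=[C(410,225),C(497,228),C(490,355),C(400,345)]; L=[]
for i in range(4):
    a,b=pk[i],pk[(i+1)%4]; n=np.array([-(b-a)[1],(b-a)[0]]); cen=sum(pk)/4
    if n@(cen-a)<0:n=-n
    P=edge(gray,a,b,n,L=3); W=onz(f,P,.010)[:,:2]; l=line(W); L.append(l); print('pk',len(P),l[0].round(4),'yaw',np.arctan2(l[1][1],l[1][0]).round(3),l[2].round(4))
K=np.array([isect(L[i],L[(i+1)%4]) for i in range(4)]); print(K.round(4),K.mean(0).round(4),[np.linalg.norm(K[i]-K[i-1]).round(4) for i in range(4)])
E
```

```text
top-left long 15 c [0.4348 0.3628] yaw -1.027 dist of line from tcp 0.0306 res 0.0004
end 15 c [0.4178 0.3309] yaw -2.629 dist of line from tcp 0.0455 res 0.0003
bottom long 15 c [0.3761 0.3333] yaw 2.123 dist of line from tcp 0.0352 res 0.0002
pk 15 [0.5258 0.11  ] yaw -1.662 0.0002
pk 15 [0.4765 0.0837] yaw 3.015 0.0006
pk 15 [0.4311 0.1155] yaw -1.693 0.0003
pk 15 [0.4808 0.1463] yaw -0.112 0.0004
[[0.5228 0.0778]
 [0.428  0.0899]
 [0.4355 0.1514]
 [0.5286 0.141 ]] [0.4787 0.115 ] [np.float64(0.0635), np.float64(0.0957), np.float64(0.062), np.float64(0.0937)]
```

Run:
```python
from gm import *
f=cam('top'); save(f,'t8.png',(260,150,380,260),6)
```

View pics/t8.png

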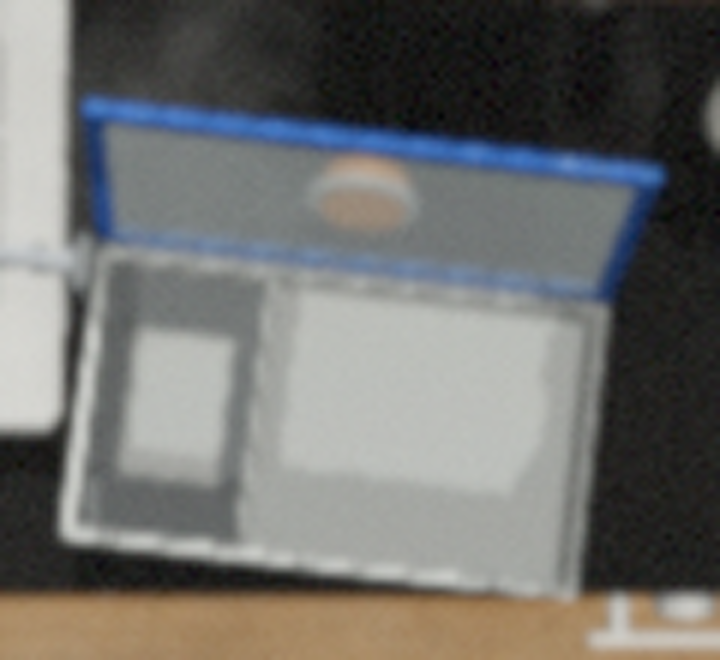

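Run:
```python
from gm import *
f=cam('top'); im=f['pixels'].astype(float); im=cv2.GaussianBlur(im,(0,0),.6)
off=np.array([260,150]); C=lambda a,b:(np.array([a,b])/6-.42+off)
gray=im.mean(2); sat=-(im.max(2)-im.min(2)); 
for nm,a,b,n,img,N in(('left',C(94,290),C(65,525),(1,0),gray,15),('right',C(606,330),C(580,575),(-1,0),gray,15),('near',C(62,545),C(430,583),(0,-1),gray,25)):
    P=edge(img,a,b,n,L=3,N=N); W=onz(f,P,.070)[:,:2]; l=line(W); print(nm,len(P),l[0].round(4),'yaw',np.arctan2(l[1][1],l[1][0]).round(3),l[2].round(4))
```

```text
left 15 [0.4733 0.176 ] yaw 3.013 0.0003
right 15 [ 0.4481 -0.1466] yaw 3.027 0.0003
near 25 [0.3779 0.0671] yaw -1.675 0.0004
```

Run:
```python
from mv import *
st(); rel((.4795,.1156,.140),-.11+np.pi/2)
```

```text
t 7.55 tcp [0.3946 0.37   0.1412] xaxis [ 0.874  0.487 -0.002] yaw 0.508 z [-0.001 -0.002 -1.   ] F [-0.1  0.6 -0.4] grip 0.0127 q7 -0.29
shift [-49.6 263.6   1.5] turn [ -0.    0.1 -54.6]
```

```bash
python3 -m handwheel '-5 26 0 0 0 -6 10; -10 53 0 0 0 -12 10; -15 79 0 0 0 -18 10; -20 106 0 0 0 -24 10; -25 132 0 0 0 -30 10; -30 158 0 0 0 -36 10; -35 185 0 0 0 -42 10; -40 211 0 0 0 -48 10; -45 238 0 0 0 -54.6 10; -50 264 0 0 0 -54.6 10; -50 264 0 0 0 -54.6 10; -50 264 0 0 0 -54.6 10' 60
python3 - <<'E'
from mv import *
F=cam('side'); save(F,'s9.png',(250,120,350,220),7)
F=cam('top'); save(F,'t9.png',(240,160,360,260),6)
st(); rel((.4795,.1156,.100),-.11+np.pi/2)
E
```

```text
clock: 9.05
tcp_pos: [0.4795, 0.1161, 0.1417]
orientation: [-2.339, -2.096, 0.001]
contact_force: [-1.1, 1.2, -1.7]
grip_width: 0.0125
t 9.15 tcp [0.4795 0.1167 0.142 ] xaxis [0.108 0.994 0.   ] yaw 1.463 z [-0.001  0.    -1.   ] F [ 0.8  0.4 -0.3] grip 0.0125 q7 1.12
shift [-1.1  0.1 42. ] turn [-0.  -0.   0.1]
```

View pics/s9.png

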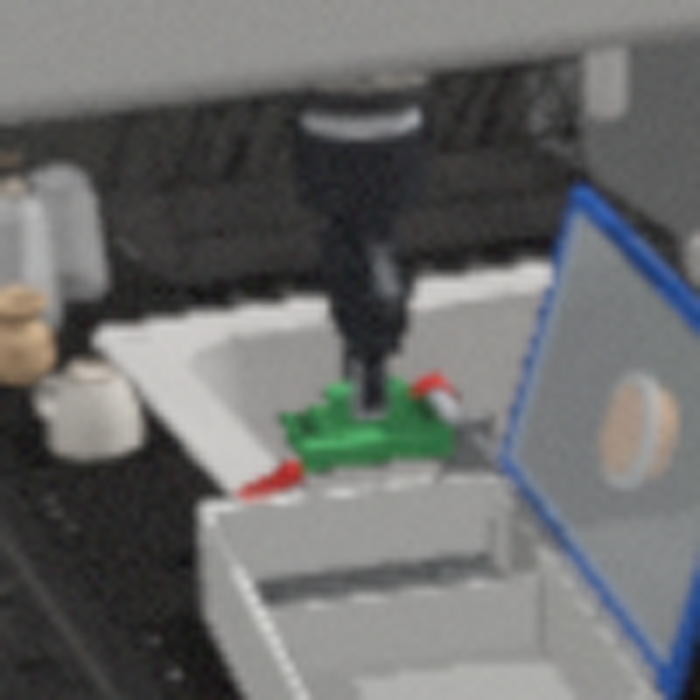

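View pics/t9.png

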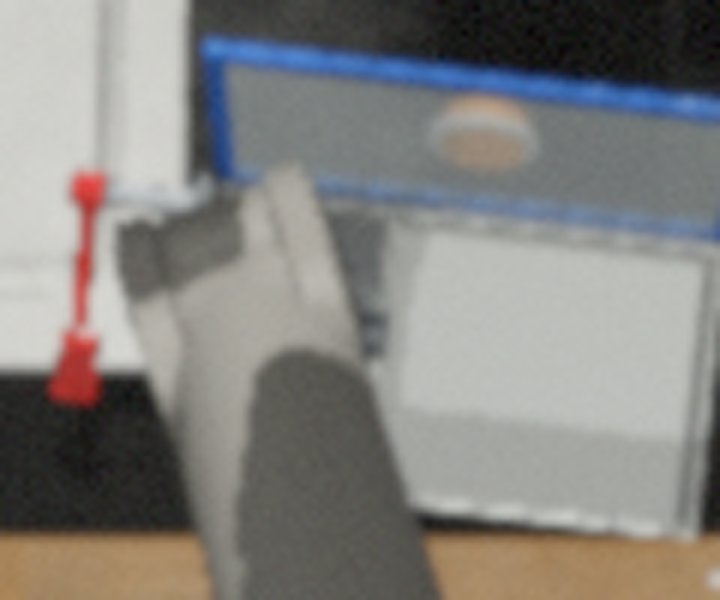

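```bash
python3 -m handwheel '-1 0 40 0 0 0 10; -1 0 80 0 0 0 10; -1 0 92 0 0 0 10; -1 0 92 0 0 0 10; -1 0 96 0 0 0 10; -1 0 100 0 0 0 10; -1 0 104 0 0 0 10;-1 0 104 0 0 0 10' 60
python3 - <<'E'
from mv import *
st()
F=cam('side'); save(F,'s10.png',(260,130,350,220),7)
E
```

```text
clock: 10.15
tcp_pos: [0.4798, 0.1146, 0.0382]
orientation: [-2.34, -2.096, 0.0]
contact_force: [-0.0, 0.4, -0.9]
grip_width: 0.0125
t 10.15 tcp [0.4798 0.1146 0.0382] xaxis [ 0.11   0.994 -0.   ] yaw 1.461 z [-0. -0. -1.] F [-0.   0.4 -0.9] grip 0.0125 q7 1.14
```

View pics/s10.png

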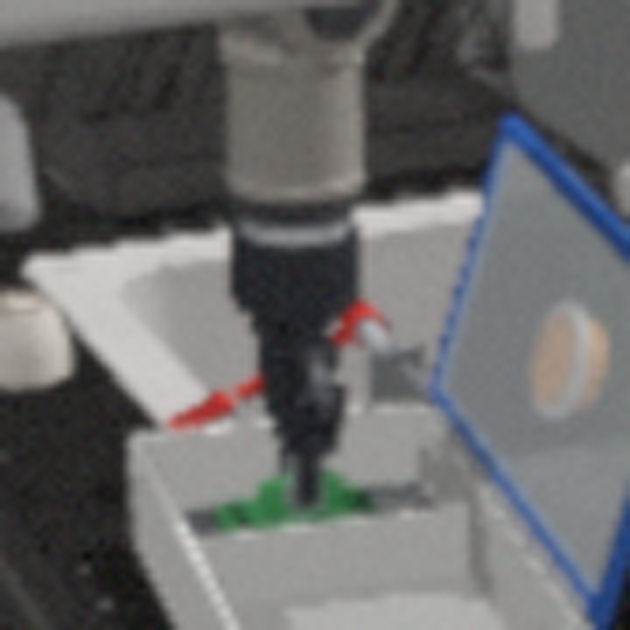

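```bash
python3 -m handwheel '0 0 4 0 0 0 10; 0 0 8 0 0 0 10; 0 0 10 0 0 0 10; 0 0 10 0 0 0 10' 60; python3 -m handwheel '0 0 0 0 0 0 40; 0 0 0 0 0 0 40; 0 0 0 0 0 0 40; 0 0 -5 0 0 0 40; 0 0 -40 0 0 0 40; 0 0 -80 0 0 0 40; 0 0 -130 0 0 0 40; 60 0 -150 0 0 0 40; 120 0 -150 0 0 0 40; 120 0 -150 0 0 0 40'
python3 - <<'E'
from mv import *
st()
F=cam('side'); save(F,'s11.png',(260,130,350,220),7)
F=cam('top'); save(F,'t11.png',(250,160,370,260),6)
E
```

```text
clock: 10.7
tcp_pos: [0.4799, 0.1147, 0.0294]
orientation: [-2.34, -2.096, 0.0]
contact_force: [-4.9, -1.7, 18.2]
grip_width: 0.0126
clock: 11.95
tcp_pos: [0.4925, 0.2401, 0.1791]
orientation: [-2.33, -2.105, -0.005]
contact_force: [-1.0, -0.4, -0.5]
grip_width: 0.0397
t 11.95 tcp [0.4925 0.2401 0.1791] xaxis [0.101 0.995 0.004] yaw 1.469 z [ 0.001  0.003 -1.   ] F [-1.  -0.4 -0.5] grip 0.0397 q7 0.91
```

View pics/s11.png

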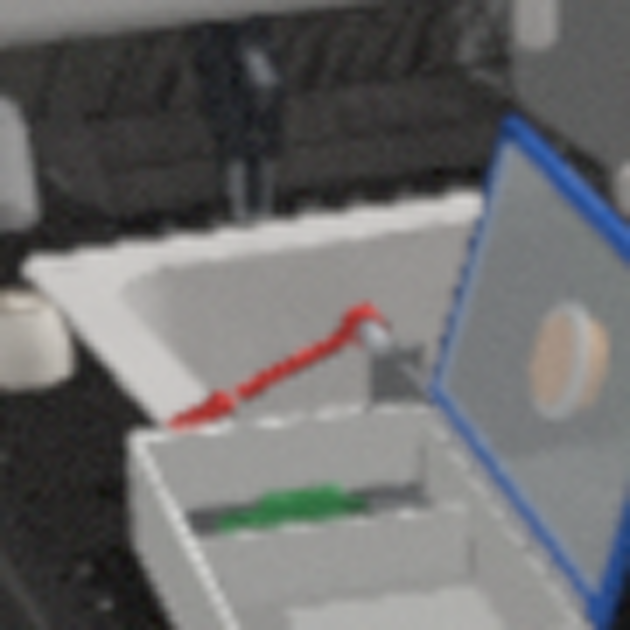

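View pics/t11.png

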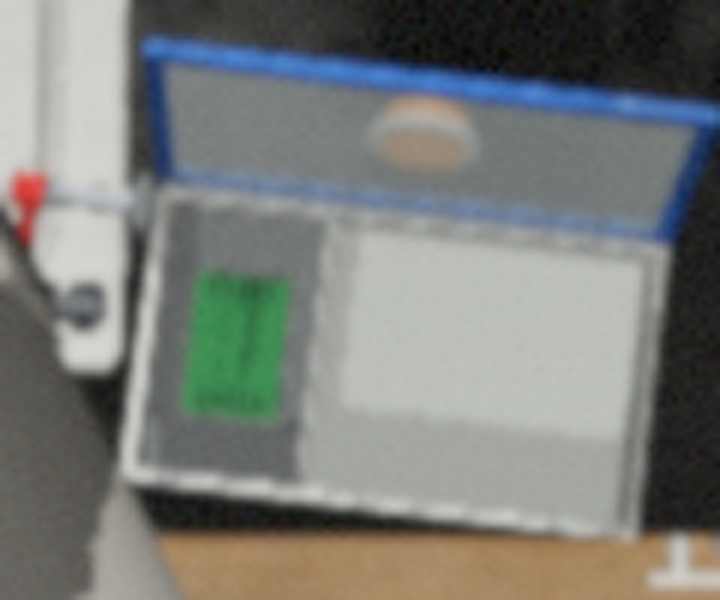

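```bash
cat > prod.py <<'E'
from det import *
from mv import *
def go():
    f=cam('top'); im=f['pixels']
    for a,p,l in masks(f,*COL['yellow'],amin=40,roi=(370,150,510,250)):
        v,u=np.nonzero(l); W=onz(f,np.c_[u,v],.028)[:,:2]; c=W.mean(0); ew,ev=np.linalg.eigh(np.cov((W-c).T)); ax=ev[:,1]
        print('lemon',a,p.round(1),c.round(4),'axis yaw',np.arctan2(ax[1],ax[0]).round(3),'len',(4*np.sqrt(ew)).round(4))
    m=(im.astype(int).sum(2)>240)&(im.max(2).astype(int)-im.min(2)<70)
    k=np.zeros_like(m);k[195:247,382:404]=1;m&=k
    n,lb,s,c=cv2.connectedComponentsWithStats(m.astype(np.uint8))
    for i in range(1,n):
        if s[i][4]>60: print('garlic',s[i],c[i].round(1),onz(f,c[i],.024).round(4))
    return f
if __name__=='__main__': go()
E
python3 prod.py
python3 - <<'E'
from gm import *
st(); psi=-.11;K=np.array([.4685,.0128]);c,s=np.cos(psi),np.sin(psi)
for nm,x,y in(('ga',-40,45),('gb',40,45),('la',40,-46),('lb',-40,-46)):
    x,y=x/1000,y/1000-.0525; print(nm,(K+np.array([c*x-s*y,s*x+c*y])).round(4))
E
```

```text
lemon 259 [418.2 217.9] [ 0.4781 -0.3787] axis yaw 2.319 len [0.0608 0.0793]
lemon 269 [440.6 218. ] [ 0.4781 -0.4636] axis yaw -2.478 len [0.0614 0.0814]
garlic [386 200  15  14 157] [393.2 206.5] [[ 0.5212 -0.2846  0.024 ]]
garlic [386 227  16  17 212] [393.7 235.2] [[ 0.4119 -0.2852  0.024 ]]
t 12.1 tcp [0.4928 0.2329 0.178 ] xaxis [ 0.11   0.994 -0.001] yaw 1.461 z [-0.001 -0.001 -1.   ] F [-0.3 -0.4  0.1] grip 0.0398 q7 0.91
ga [0.4279 0.0097]
gb [0.5074 0.001 ]
la [ 0.4974 -0.0895]
lb [ 0.4179 -0.0807]
```

Run:
```python
from mv import *
rel((.479,-.378,.120),.748); rel((.479,-.378,.120),.748+np.pi)
```

```text
shift [-608.7   53.6   58.7] turn [-0.   0.1 40.8]
shift [-608.7   53.6   58.7] turn [-0.   0.1 40.8]
```

```bash
python3 -m handwheel '-55 5 -10 0 0 4 85; -110 10 -10 0 0 8 85; -165 15 -10 0 0 12 85; -220 20 -10 0 0 16 85; -275 25 -10 0 0 20 85; -330 29 -10 0 0 24 85; -385 34 -10 0 0 28 85; -440 39 0 0 0 32 85; -495 44 10 0 0 36 85; -550 49 30 0 0 40.8 85; -609 54 45 0 0 40.8 85; -609 54 58 0 0 40.8 85'; python3 -m handwheel '0 0 0 0 0 0 85;0 0 0 0 0 0 85'
python3 - <<'E'
from mv import *
st(); rel((.479,-.378,.0095),.748)
F=cam('side'); save(F,'s12.png',(310,170,430,290),6)
E
```

```text
clock: 13.6
tcp_pos: [0.4759, -0.3844, 0.1199]
orientation: [2.927, 1.133, -0.004]
contact_force: [-0.4, -0.1, -0.3]
grip_width: 0.085
clock: 13.85
tcp_pos: [0.4802, -0.3761, 0.1206]
orientation: [-2.923, -1.151, -0.001]
contact_force: [0.1, 0.6, -0.1]
grip_width: 0.085
t 13.85 tcp [ 0.4802 -0.3761  0.1206] xaxis [0.732 0.682 0.001] yaw 0.75 z [ 0.     0.001 -1.   ] F [ 0.1  0.6 -0.1] grip 0.085 q7 1.53
shift [ -2.2   0.6 111.1] turn [-0.  -0.   0.1]
```

View pics/s12.png

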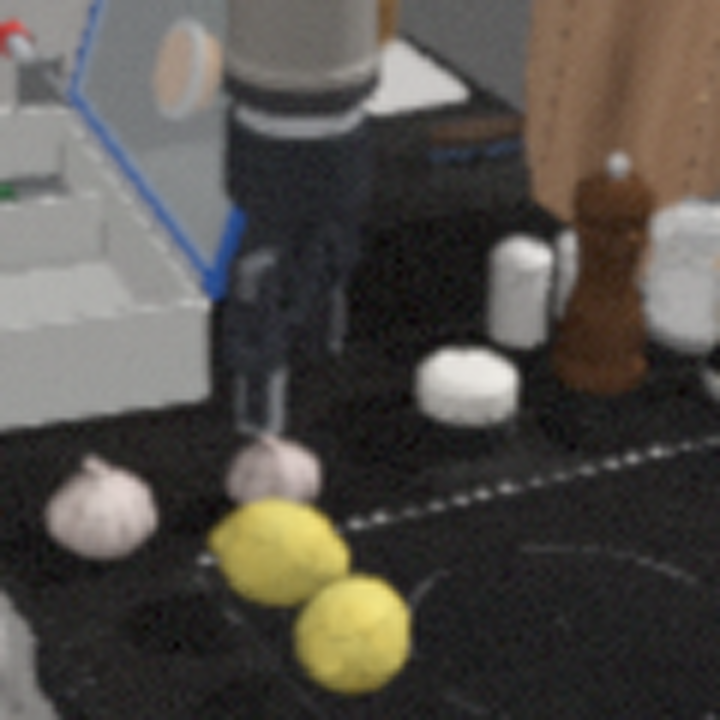

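```bash
python3 -m handwheel '-2 0 50 0 0 0 85; -2 0 90 0 0 0 85; -2 0 111 0 0 0 85; -2 0 111 0 0 0 85; -2 0 111 0 0 0 45; -2 0 111 0 0 0 45; -2 0 111 0 0 0 45; -2 0 111 0 0 0 45;-2 0 111 0 0 0 45' 40; python3 -m handwheel '0 0 -30 0 0 0 45; 0 0 -70 0 0 0 45;0 0 -110 0 0 0 45; 0 0 -130 0 0 0 45; 0 0 -130 0 0 0 45'
python3 - <<'E'
from mv import *
st()
F=cam('side'); save(F,'s13.png',(310,170,430,290),6)
psi=-.11;K=np.array([.4685,.0128]);c,s=np.cos(psi),np.sin(psi)
for nm,x,y in(('g1',-32,47),('g2',-32,-45),('l1',42,46),('l2',42,-46)):
    x,y=x/1000,y/1000-.0525; print(nm,(K+np.array([c*x-s*y,s*x+c*y])).round(4))
rel((.4995,-.0896,.135),-.11+np.pi/2)
E
```

```text
clock: 15.02
tcp_pos: [0.4798, -0.3794, 0.0115]
orientation: [2.922, 1.148, 0.004]
contact_force: [-0.3, 1.2, 7.5]
grip_width: 0.0526
clock: 15.65
tcp_pos: [0.4796, -0.3796, 0.1417]
orientation: [2.921, 1.148, 0.005]
contact_force: [0.8, -0.3, -1.4]
grip_width: 0.0526
t 15.65 tcp [ 0.4796 -0.3796  0.1417] xaxis [0.732 0.681 0.002] yaw 0.749 z [ 0.004 -0.002 -1.   ] F [ 0.8 -0.3 -1.4] grip 0.0526 q7 1.53
g1 [0.4361 0.0108]
g2 [ 0.426  -0.0806]
l1 [0.5095 0.0017]
l2 [ 0.4994 -0.0897]
shift [ 212.  -197.7    5. ] turn [  0.1  -0.  -40.8]
```

View pics/s13.png

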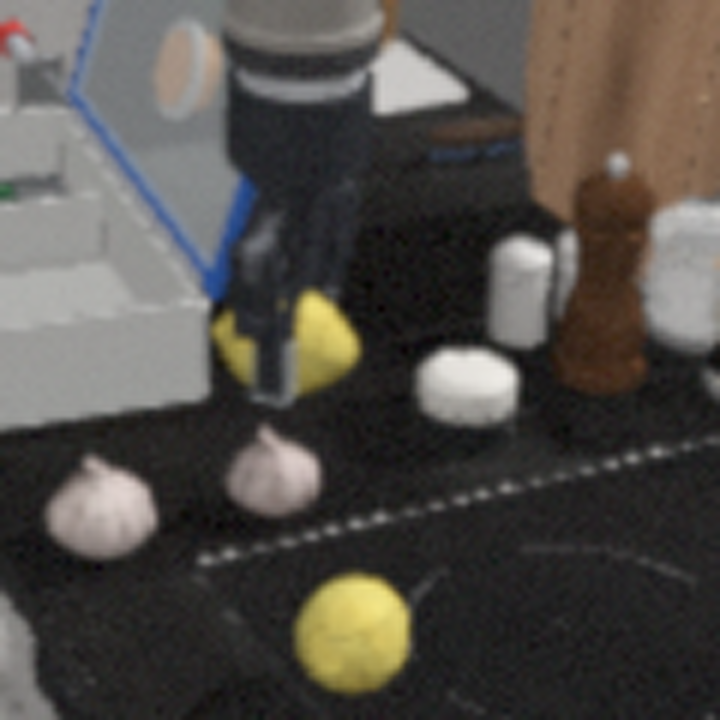

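```bash
python3 - <<'E'
from mv import *
rel((.5085,.0017,.140),-.11+np.pi/2)
E
python3 -m handwheel '28 -24 -5 0 0 -5 45; 56 -48 -5 0 0 -10 45; 84 -72 -5 0 0 -15 45; 112 -96 0 0 0 -20 45; 140 -120 0 0 0 -25 45; 168 -144 0 0 0 -30 45; 196 -168 0 0 0 -35 45;224 -192 0 0 0 -41 45;252 -216 0 0 0 -41 45'
python3 - <<'E'
from mv import *
st();rel((.5085,.0017,.140),-.11+np.pi/2)
E
```

```text
shift [ 2.807e+02 -2.585e+02 -1.000e-01] turn [  0.1  -0.  -40.8]
clock: 16.82
tcp_pos: [0.5151, -0.0477, 0.1381]
orientation: [-2.334, -2.101, 0.002]
contact_force: [-0.5, -0.4, -1.2]
grip_width: 0.0524
t 16.82 tcp [ 0.5151 -0.0477  0.1381] xaxis [ 0.105  0.994 -0.   ] yaw 1.466 z [-0.002  0.    -1.   ] F [-0.5 -0.4 -1.2] grip 0.0524 q7 1.51
shift [ 48.4 -11.8  -1.9] turn [-0.1  0.   0.3]
```

```bash
python3 -m handwheel '24 -6 0 0 0 0 45; 48 -11 0 0 0 0 45; 48 -11 20 0 0 0 45; 48 -11 60 0 0 0 45; 48 -11 95 0 0 0 45; 48 -11 110 0 0 0 45; 48 -11 119 0 0 0 45; 48 -11 119 0 0 0 45'
python3 - <<'E'
from mv import *
st()
E
```

```text
clock: 17.82
tcp_pos: [0.5103, -0.0, 0.0203]
orientation: [-2.336, -2.1, 0.0]
contact_force: [0.4, -0.7, -0.3]
grip_width: 0.0528
t 17.82 tcp [ 0.5103 -0.      0.0203] xaxis [0.106 0.994 0.   ] yaw 1.464 z [-0.  0. -1.] F [ 0.4 -0.7 -0.3] grip 0.0528 q7 1.44
```

```bash
python3 -m handwheel '0 0 1 0 0 0 45; 0 0 1 0 0 0 62; 0 0 1 0 0 0 62; 0 0 1 0 0 0 62; 0 0 -40 0 0 0 62; 0 0 -80 0 0 0 62; 0 0 -120 0 0 0 62; -50 -10 -120 0 0 0 62; -110 -20 -120 0 0 0 80; -170 -30 -120 0 0 0 80; -230 -30 -120 0 0 0 80; -230 -30 -120 0 0 0 80'; python3 prod.py
python3 - <<'E'
from mv import *
st(); rel((.479,-.463,.120),-2.478-np.pi/2)
F=cam('top'); save(F,'t14.png',(250,160,370,260),6)
F=cam('side'); save(F,'s14.png',(270,150,430,290),5)
E
```

```text
clock: 19.32
tcp_pos: [0.4544, -0.231, 0.1407]
orientation: [2.344, 2.088, -0.002]
contact_force: [1.1, 1.3, 0.0]
grip_width: 0.08
lemon 269 [440.6 218. ] [ 0.4781 -0.4636] axis yaw -2.478 len [0.0614 0.0814]
garlic [384 195  20  52 799] [395.  223.9] [[ 0.4546 -0.2908  0.024 ]]
t 19.38 tcp [ 0.4551 -0.2278  0.1404] xaxis [ 0.111  0.994 -0.001] yaw 1.459 z [ 0.    -0.001 -1.   ] F [-0.  -0.   0.1] grip 0.0798 q7 1.91
shift [-231.1   49.8   20.6] turn [ -0.    0.  -44.4]
```

View pics/t14.png

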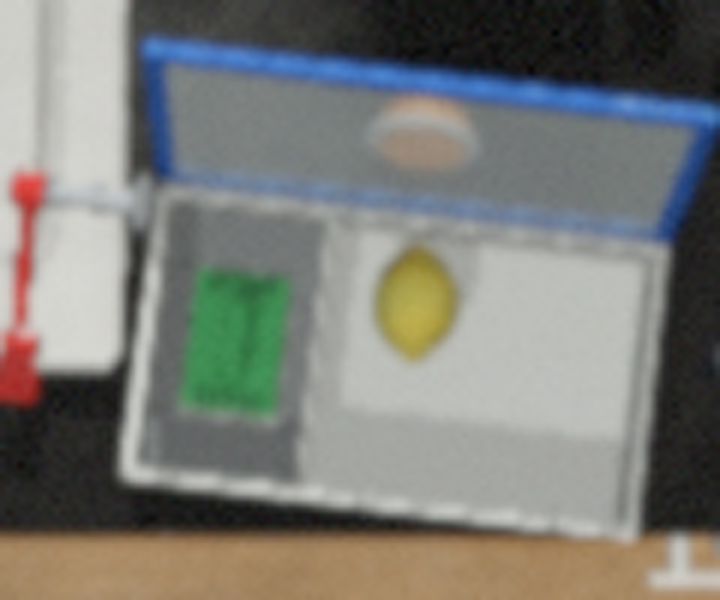

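View pics/s14.png

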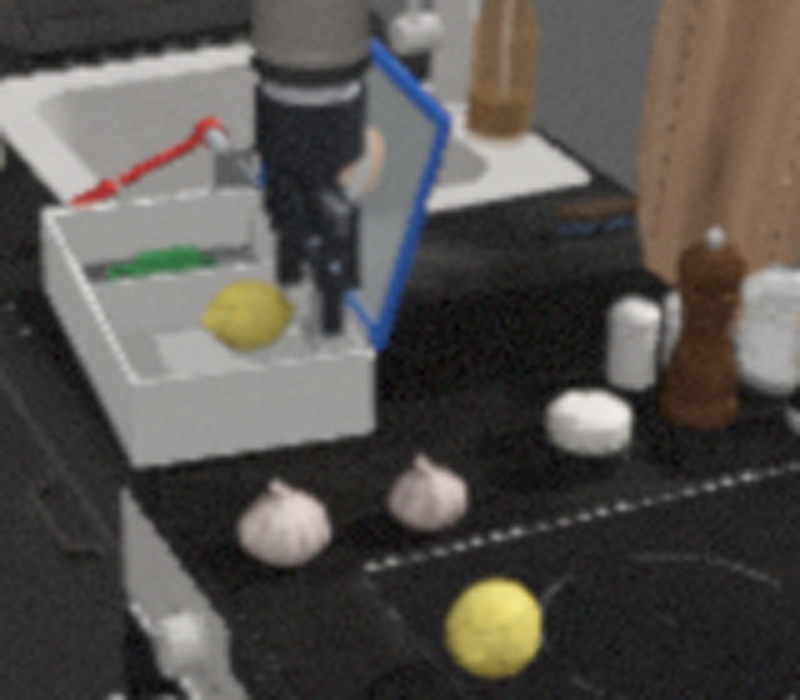

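```bash
python3 -m handwheel '-20 5 -20 0 0 10 85; -40 10 -20 0 0 20 85; -60 15 -20 0 0 30 85; -80 20 -20 0 0 40 85; -100 25 -20 0 0 50 85; -120 30 -20 0 0 60 85; -140 35 -20 0 0 70 85; -160 40 -20 0 0 80 85; -180 45 -20 0 0 90 85; -200 50 -10 0 0 100 85; -231 50 0 0 0 110 85; -231 50 10 0 0 120 85'
python3 - <<'E'
from mv import *
st(); rel((.479,-.463,.100),-2.478-np.pi/2)
E
```

```text
clock: 20.98
tcp_pos: [0.4815, -0.4609, 0.1298]
orientation: [2.984, -0.981, -0.0]
contact_force: [-0.0, 0.6, -0.6]
grip_width: 0.0847
t 20.98 tcp [ 0.4815 -0.4609  0.1298] xaxis [ 0.805 -0.593  0.   ] yaw -0.635 z [-0.    -0.001 -1.   ] F [-0.   0.6 -0.6] grip 0.0847 q7 0.47
shift [-0.8  3.2 29.8] turn [ 0.  -0.  15.6]
```

```bash
python3 -m handwheel '-1 3 30 0 0 8 85; -1 3 30 0 0 15.6 85; -1 3 70 0 0 15.6 85; -1 3 105 0 0 15.6 85; -1 3 120 0 0 15.6 85; -1 3 120 0 0 15.6 85; -1 3 120 0 0 15.6 45; -1 3 120 0 0 15.6 45; -1 3 120 0 0 15.6 45; -1 3 120 0 0 15.6 45;-1 3 120 0 0 15.6 45' 40; python3 -m handwheel '0 0 -30 0 0 0 45; 0 0 -70 0 0 0 45;0 0 -110 0 0 0 45; 0 0 -130 0 0 0 45; 0 0 -130 0 0 0 45'
python3 - <<'E'
from mv import *
F=cam('side'); save(F,'s15.png',(310,170,430,310),5)
st();rel((.4985,-.0897,.140),-.11+np.pi/2)
E
```

```text
clock: 22.35
tcp_pos: [0.4792, -0.4628, 0.0123]
orientation: [-2.827, 1.369, -0.003]
contact_force: [-0.4, 2.1, 7.5]
grip_width: 0.0529
clock: 22.98
tcp_pos: [0.4792, -0.4629, 0.1416]
orientation: [2.827, -1.369, 0.004]
contact_force: [0.6, 0.2, -1.1]
grip_width: 0.0525
t 23.02 tcp [ 0.4787 -0.462   0.14  ] xaxis [ 0.62  -0.784 -0.   ] yaw -0.902 z [ 0.  0. -1.] F [-0.1 -0.2 -1.2] grip 0.0527 q7 0.25
shift [-2.798e+02 -2.464e+02  1.000e-01] turn [-0.   0.  44.6]
```

View pics/s15.png

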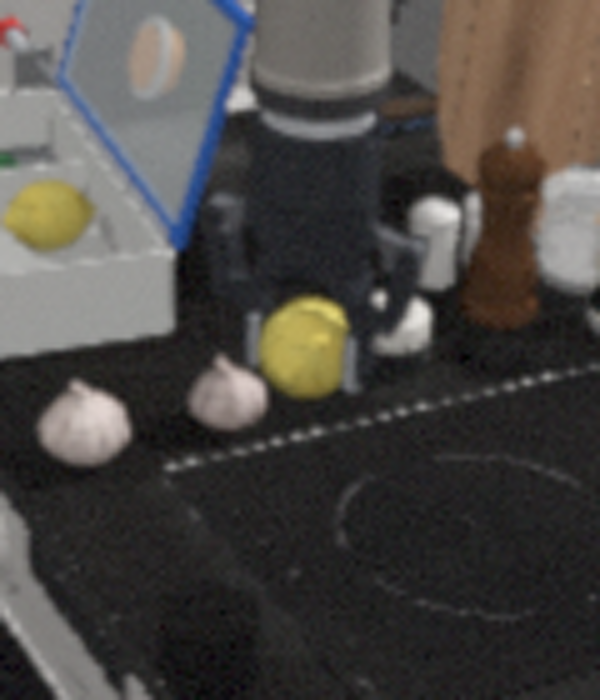

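```bash
python3 -m handwheel '-31 -27 -5 0 0 5 45; -62 -55 -5 0 0 10 45; -93 -82 -5 0 0 15 45; -124 -109 0 0 0 20 45; -155 -137 0 0 0 25 45; -186 -164 0 0 0 30 45; -217 -191 0 0 0 35 45;-248 -218 0 0 0 40 45;-280 -246 0 0 0 44.6 45;-280 -246 0 0 0 44.6 45;-280 -246 0 0 0 44.6 45'
python3 - <<'E'
from mv import *
st();rel((.4985,-.0897,.020),-.11+np.pi/2)
E
```

```text
clock: 24.4
tcp_pos: [0.4973, -0.0903, 0.1394]
orientation: [2.096, -2.337, -0.001]
contact_force: [-0.2, -0.8, -1.1]
grip_width: 0.0527
t 24.4 tcp [ 0.4973 -0.0903  0.1394] xaxis [-0.109 -0.994  0.001] yaw -1.68 z [-0.002 -0.001 -1.   ] F [-0.2 -0.8 -1.1] grip 0.0527 q7 -0.92
shift [ -0.8  -1.4 119.4] turn [ 0.1 -0.1  0.1]
```

```bash
python3 -m handwheel '-1 -1 30 0 0 0 45; -1 -1 70 0 0 0 45; -1 -1 100 0 0 0 45; -1 -1 112 0 0 0 45; -1 -1 118 0 0 0 45; -1 -1 119 0 0 0 45; -1 -1 119 0 0 0 45; -1 -1 119 0 0 0 62; -1 -1 119 0 0 0 62; -1 -1 119 0 0 0 62'; python3 -m handwheel '0 0 -40 0 0 0 62; 0 0 -80 0 0 0 62; 0 0 -120 0 0 0 62; 50 5 -120 0 0 0 62; 100 15 -120 0 0 0 80; 100 15 -120 0 0 0 80'
python3 - <<'E'
from mv import *
st()
F=cam('side'); save(F,'s16.png',(270,150,430,290),5)
E
python3 prod.py
```

```text
clock: 25.65
tcp_pos: [0.4997, -0.0892, 0.0217]
orientation: [-2.096, 2.339, -0.001]
contact_force: [0.6, 0.6, 3.9]
grip_width: 0.0619
clock: 26.4
tcp_pos: [0.4714, -0.1909, 0.142]
orientation: [2.088, -2.348, 0.002]
contact_force: [0.9, 0.5, -0.4]
grip_width: 0.0801
t 26.4 tcp [ 0.4714 -0.1909  0.142 ] xaxis [-0.117 -0.993  0.001] yaw -1.688 z [ 0.001 -0.001 -1.   ] F [ 0.9  0.5 -0.4] grip 0.0801 q7 -0.76
garlic [ 382  195   22   49 1000] [392.3 217.6] [[ 0.4786 -0.2807  0.024 ]]
```

View pics/s16.png

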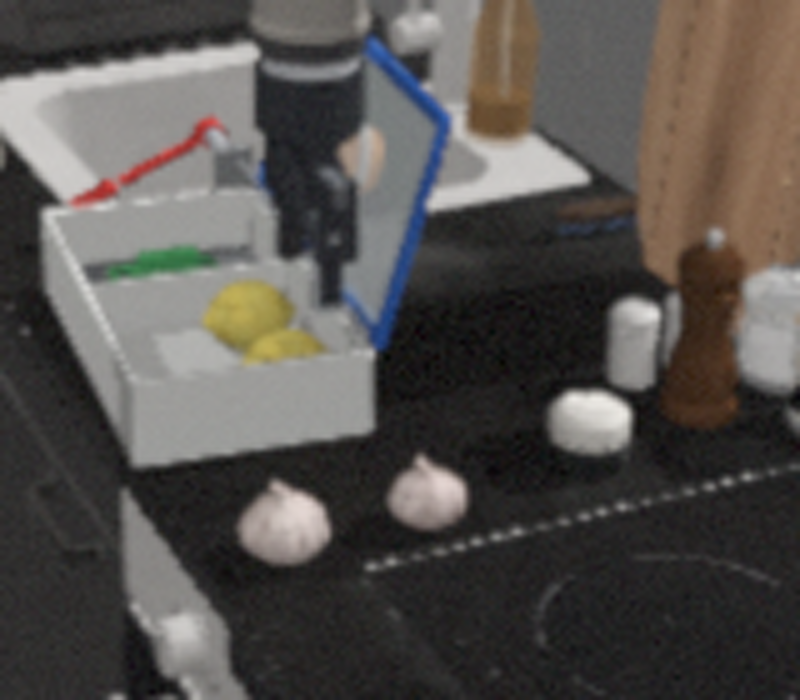

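Run:
```python
from mv import *
f=cam('side'); print(proj(f,[[.412,-.285,.025],[.521,-.2845,.022]])+[1.6,1])
rel((.413,-.2845,.110),-.11+np.pi/2); rel((.413,-.2845,.110),0)
```

```text
[[326.73073957 255.3133731 ]
 [355.52816318 249.36833595]]
shift [104.3  49.3  31. ] turn [0. 0. 0.]
shift [104.3  49.3  31. ] turn [ 0.1  0.  83.7]
```

```bash
python3 -m handwheel '50 24 0 0 0 0 85; 104 49 20 0 0 0 85; 104 49 30 0 0 0 85; 104 49 30 0 0 0 85; 104 49 30 0 0 0 85'
python3 - <<'E'
from mv import *
st();rel((.413,-.2845,.008),-.11+np.pi/2)
F=cam('side'); save(F,'s17.png',(270,150,430,290),5)
E
```

```text
clock: 27.18
tcp_pos: [0.4146, -0.2834, 0.1113]
orientation: [-2.1, 2.336, 0.001]
contact_force: [0.2, 0.5, 0.1]
grip_width: 0.0847
t 27.18 tcp [ 0.4146 -0.2834  0.1113] xaxis [-0.106 -0.994 -0.   ] yaw -1.677 z [ 0.  0. -1.] F [0.2 0.5 0.1] grip 0.0847 q7 -0.51
shift [  1.3   1.5 103.3] turn [0.  0.  0.2]
```

View pics/s17.png

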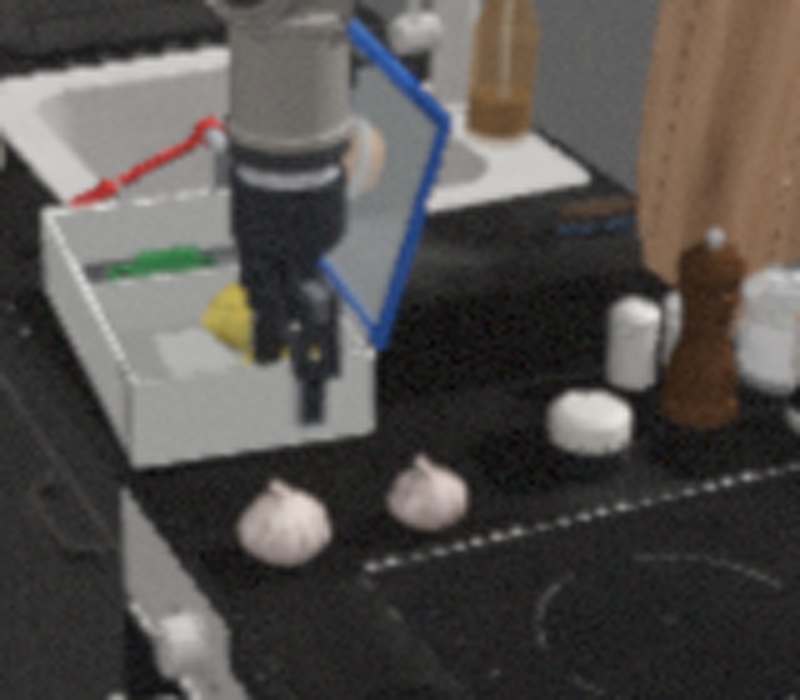

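```bash
python3 -m handwheel '1 1 50 0 0 0 85; 1 1 90 0 0 0 85; 1 1 103 0 0 0 85; 1 1 103 0 0 0 85; 1 1 103 0 0 0 50; 1 1 103 0 0 0 50; 1 1 103 0 0 0 50; 1 1 103 0 0 0 50; 1 1 103 0 0 0 50' 30; python3 -m handwheel '0 0 -30 0 0 0 50; 0 0 -70 0 0 0 50;0 0 -110 0 0 0 50; 0 0 -130 0 0 0 50; 0 0 -130 0 0 0 50'
python3 - <<'E'
from mv import *
F=cam('side'); save(F,'s18.png',(270,150,430,290),5)
st();rel((.435,.0108,.140),-.11+np.pi/2)
E
```

```text
clock: 28.35
tcp_pos: [0.4131, -0.2863, 0.0098]
orientation: [-2.095, 2.339, -0.003]
contact_force: [-1.3, 0.9, 7.8]
grip_width: 0.0548
clock: 28.98
tcp_pos: [0.4131, -0.2863, 0.1399]
orientation: [-2.095, 2.338, -0.005]
contact_force: [0.0, -1.0, 0.0]
grip_width: 0.055
t 29.02 tcp [ 0.4126 -0.2857  0.1388] xaxis [-0.109 -0.994 -0.   ] yaw -1.68 z [ 0.002  0.    -1.   ] F [-0.5 -0.1 -1. ] grip 0.0544 q7 -0.55
shift [-297.2   10.    -1.1] turn [-0.1  0.   0. ]
```

View pics/s18.png

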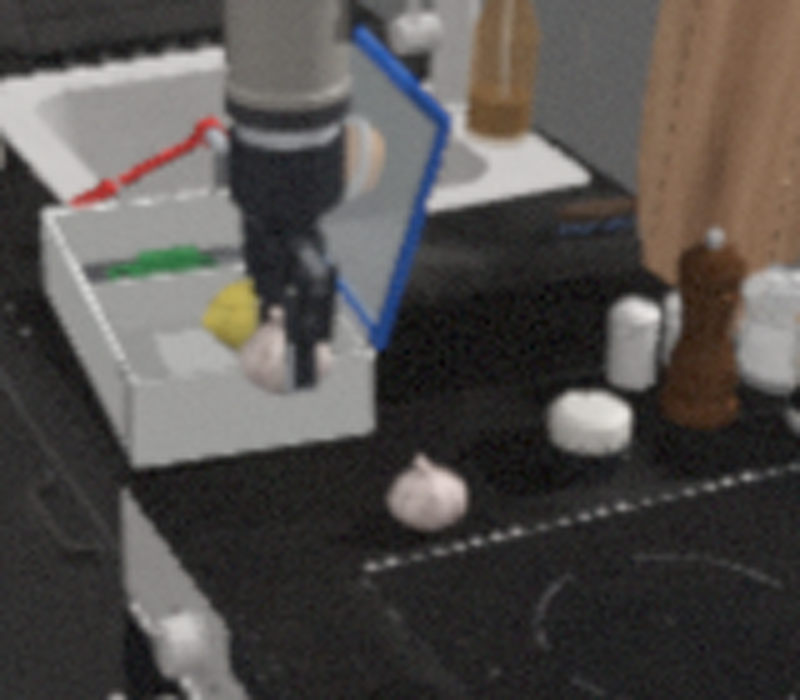

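```bash
python3 -m handwheel '-40 3 0 0 0 0 50; -80 6 0 0 0 0 50; -120 8 0 0 0 0 50; -160 10 0 0 0 0 50; -200 10 0 0 0 0 50; -240 10 0 0 0 0 50; -280 10 0 0 0 0 50; -297 10 0 0 0 0 50;-297 10 0 0 0 0 50;-297 10 0 0 0 0 50'
python3 - <<'E'
from mv import *
st();rel((.435,.0108,.0185),-.11+np.pi/2)
E
```

```text
clock: 30.28
tcp_pos: [0.4343, 0.009, 0.1382]
orientation: [2.094, -2.342, 0.0]
contact_force: [-0.1, 0.3, -0.1]
grip_width: 0.0548
t 30.27 tcp [0.4343 0.009  0.1382] xaxis [-0.111 -0.994  0.   ] yaw -1.682 z [-0. -0. -1.] F [-0.1  0.3 -0.1] grip 0.0548 q7 -1.1
shift [ -1.9  -0.5 119.7] turn [ 0.  -0.  -0.1]
```

```bash
python3 -m handwheel '-2 0 30 0 0 0 50; -2 0 70 0 0 0 50; -2 0 100 0 0 0 50; -2 0 112 0 0 0 50; -2 0 118 0 0 0 50; -2 0 120 0 0 0 50; -2 0 120 0 0 0 50; -2 0 120 0 0 0 66; -2 0 120 0 0 0 66; -2 0 120 0 0 0 66'; python3 -m handwheel '0 0 -40 0 0 0 66; 0 0 -80 0 0 0 66; 0 0 -120 0 0 0 66; 60 -5 -120 0 0 0 66; 120 -20 -120 0 0 0 80; 180 -50 -120 0 0 0 80; 240 -90 -120 0 0 0 80; 240 -90 -120 0 0 0 80'
python3 - <<'E'
from mv import *
st(); rel((.522,-.284,.110),-.11+np.pi/2)
F=cam('side'); save(F,'s19.png',(270,150,430,290),5)
F=cam('top'); save(F,'t19.png',(250,160,410,260),5)
E
```

```text
clock: 31.52
tcp_pos: [0.435, 0.0125, 0.0184]
orientation: [-2.096, 2.339, -0.0]
contact_force: [0.7, -0.4, -1.0]
grip_width: 0.0662
clock: 32.52
tcp_pos: [0.4984, -0.2409, 0.1389]
orientation: [2.09, -2.345, 0.005]
contact_force: [-0.6, 0.6, 0.1]
grip_width: 0.0801
t 32.52 tcp [ 0.4984 -0.2409  0.1389] xaxis [-0.115 -0.993  0.003] yaw -1.686 z [ 0.001 -0.003 -1.   ] F [-0.6  0.6  0.1] grip 0.0801 q7 -0.71
shift [ 40.  -28.3  29. ] turn [-0.1 -0.2 -0.3]
```

View pics/s19.png

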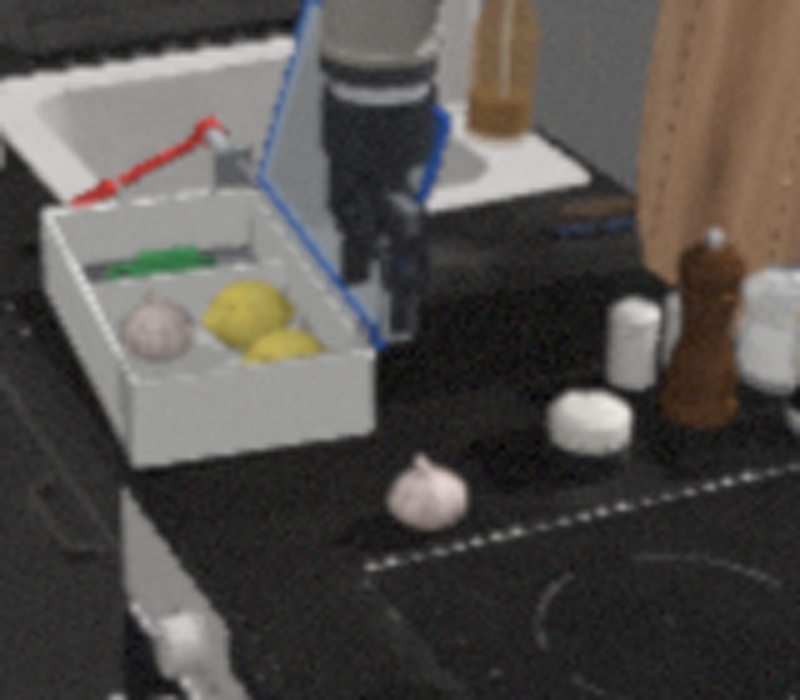

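View pics/t19.png

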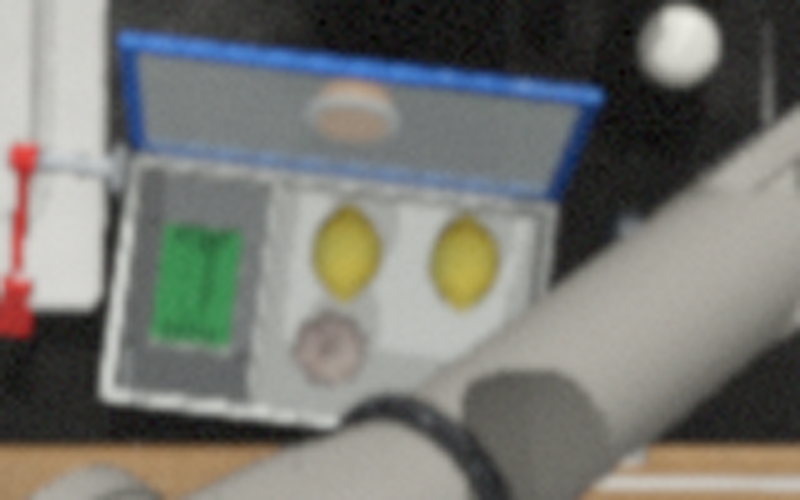

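```bash
python3 -m handwheel '20 -14 0 0 0 0 85; 40 25 10 0 0 0 85; 40 25 29 0 0 0 85; 40 25 29 0 0 0 85'
python3 - <<'E'
from mv import *
st(); rel((.522,-.284,.006),-.11+np.pi/2)
E
```

```text
clock: 33.12
tcp_pos: [0.4684, -0.2703, 0.108]
orientation: [2.098, -2.338, -0.005]
contact_force: [0.6, 0.1, 1.2]
grip_width: 0.085
t 33.12 tcp [ 0.4684 -0.2703  0.108 ] xaxis [-0.108 -0.994 -0.002] yaw -1.679 z [-0.002  0.003 -1.   ] F [0.6 0.1 1.2] grip 0.085 q7 -0.6
shift [  8.1 -55.1 101.9] turn [0.1 0.1 0.1]
```

```bash
python3 -m handwheel '8 -30 0 0 0 0 85; 8 -55 0 0 0 0 85; 8 -55 0 0 0 0 85; 8 -55 10 0 0 0 85'
python3 - <<'E'
from mv import *
st(); rel((.522,-.284,.006),-.11+np.pi/2)
F=cam('side'); save(F,'s20.png',(310,170,430,290),5)
E
```

```text
clock: 33.62
tcp_pos: [0.5228, -0.2864, 0.0994]
orientation: [-2.098, 2.339, -0.001]
contact_force: [-0.4, -0.3, -0.3]
grip_width: 0.0849
t 33.62 tcp [ 0.5228 -0.2864  0.0994] xaxis [-0.108 -0.994  0.   ] yaw -1.679 z [ 0. -0. -1.] F [-0.4 -0.3 -0.3] grip 0.0849 q7 -0.63
shift [-2.3  1.1 93.4] turn [-0.  -0.   0.1]
```

View pics/s20.png

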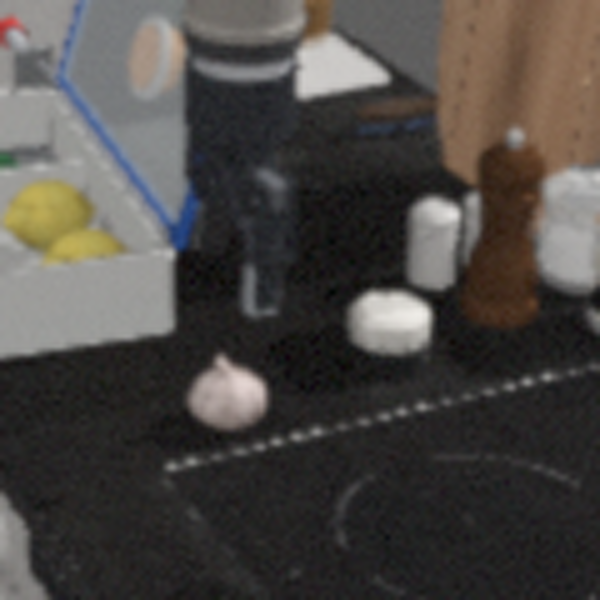

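Run:
```python
from mv import *
f=cam('side'); p=pose()[0]; print(proj(f,[p,p+[0,0,.013],[p[0],p[1],.022],[.522,-.284,.022]])+[1.6,1])
```

```text
[[356.37204306 230.16804163]
 [356.47567568 226.78234044]
 [355.78104878 249.53958346]
 [355.72111095 249.24034067]]
```

```bash
python3 -m handwheel '-2 1 50 0 0 0 85; -2 1 85 0 0 0 85; -2 1 93 0 0 0 85; -2 1 93 0 0 0 85; -2 1 93 0 0 0 42; -2 1 93 0 0 0 42; -2 1 93 0 0 0 42; -2 1 93 0 0 0 42; -2 1 93 0 0 0 42; -2 1 93 0 0 0 42' 30; python3 -m handwheel '0 0 -30 0 0 0 42; 0 0 -70 0 0 0 42;0 0 -110 0 0 0 42; 0 0 -130 0 0 0 42; 0 0 -130 0 0 0 42'
python3 - <<'E'
from mv import *
F=cam('side'); save(F,'s21.png',(270,150,430,290),5)
st();rel((.428,-.077,.140),-.11+np.pi/2)
E
```

```text
clock: 34.98
tcp_pos: [0.5226, -0.2852, 0.0079]
orientation: [-2.095, 2.339, -0.002]
contact_force: [-2.1, 1.5, 7.6]
grip_width: 0.0493
clock: 35.6
tcp_pos: [0.5226, -0.2851, 0.1373]
orientation: [-2.096, 2.338, -0.003]
contact_force: [0.2, 1.1, -0.3]
grip_width: 0.0492
t 35.65 tcp [ 0.5219 -0.2845  0.1359] xaxis [-0.109 -0.994 -0.001] yaw -1.68 z [ 0.     0.001 -1.   ] F [-0.  -0.1 -0.9] grip 0.0491 q7 -0.66
shift [-196.  116.   -4.] turn [-0.  0.  0.]
```

View pics/s21.png

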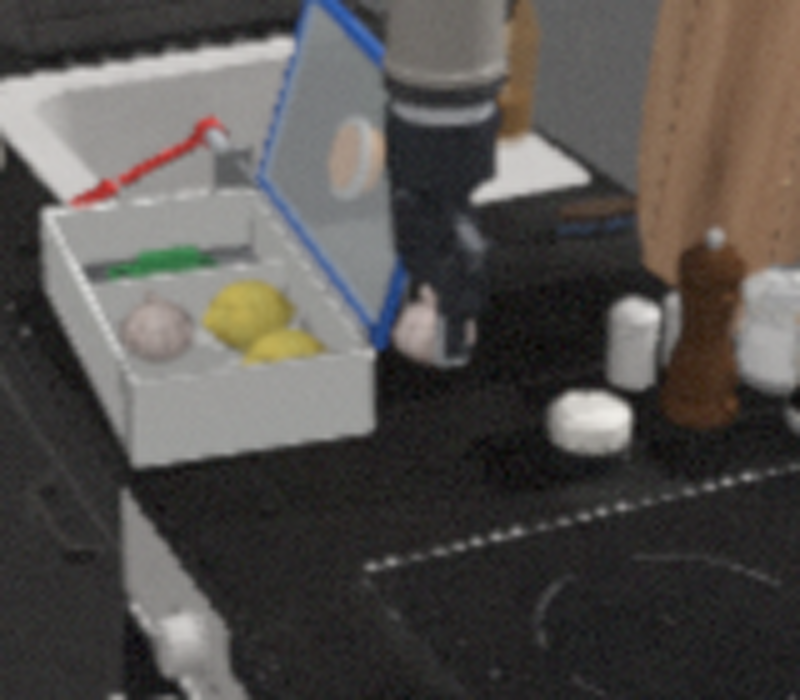

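```bash
python3 -m handwheel '0 40 -4 0 0 0 42; -20 80 -4 0 0 0 42; -60 114 -4 0 0 0 42; -100 116 -4 0 0 0 42; -140 116 -4 0 0 0 42; -180 116 -4 0 0 0 42; -196 116 -4 0 0 0 42; -196 116 -4 0 0 0 42; -196 116 -4 0 0 0 42; -196 116 -4 0 0 0 42'
python3 - <<'E'
from mv import *
st();rel((.428,-.077,.0155),-.11+np.pi/2)
E
```

```text
clock: 36.9
tcp_pos: [0.4277, -0.0784, 0.1402]
orientation: [2.094, -2.342, 0.0]
contact_force: [-0.2, 0.2, -0.1]
grip_width: 0.0493
t 36.9 tcp [ 0.4277 -0.0784  0.1402] xaxis [-0.111 -0.994  0.   ] yaw -1.682 z [-0. -0. -1.] F [-0.2  0.2 -0.1] grip 0.0493 q7 -0.97
shift [ -1.5  -0.2 124.7] turn [ 0.  -0.  -0.1]
```

```bash
python3 -m handwheel '-1 0 30 0 0 0 42; -1 0 70 0 0 0 42; -1 0 100 0 0 0 42; -1 0 115 0 0 0 42; -1 0 122 0 0 0 42; -1 0 124 0 0 0 42; -1 0 124 0 0 0 42; -1 0 124 0 0 0 60; -1 0 124 0 0 0 60; -1 0 124 0 0 0 60'; python3 -m handwheel '0 0 -40 0 0 0 60; 0 0 -80 0 0 0 60; 0 0 -130 0 0 0 60; -40 0 -160 0 0 0 40; -90 0 -160 0 0 0 40; -140 0 -160 0 0 0 40; -190 0 -160 0 0 0 40; -240 0 -160 0 0 0 40; -300 -10 -160 0 0 0 40; -340 -10 -160 0 0 0 40; -340 -10 -160 0 0 0 40; -340 -10 -160 0 0 0 40'
python3 - <<'E'
from mv import *
st()
F=cam('side'); save(F,'s22.png',(270,150,430,290),5)
F=cam('top'); save(F,'t22.png',(230,160,390,260),5)
psi=-.11;K=np.array([.4685,.0128]);c,s=np.cos(psi),np.sin(psi)
for x in(-.034,-.030): print((K+np.array([c*x-s*.235,s*x+c*.235])).round(4))
E
```

```text
clock: 38.15
tcp_pos: [0.4286, -0.0736, 0.0166]
orientation: [-2.098, 2.335, 0.005]
contact_force: [0.6, 9.3, 0.9]
grip_width: 0.06
clock: 39.65
tcp_pos: [0.4751, 0.2596, 0.1766]
orientation: [2.096, -2.34, 0.0]
contact_force: [0.1, -0.5, 0.5]
grip_width: 0.0403
t 39.65 tcp [0.4751 0.2596 0.1766] xaxis [-0.11  -0.994  0.   ] yaw -1.681 z [ 0. -0. -1.] F [ 0.1 -0.5  0.5] grip 0.0403 q7 -1.58
[0.4605 0.2501]
[0.4645 0.2497]
```

View pics/s22.png

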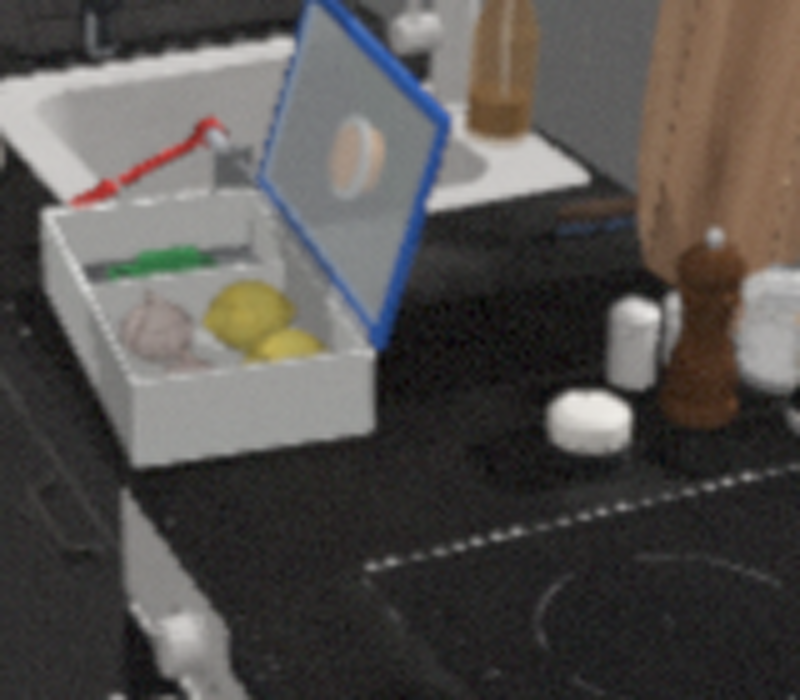

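View pics/t22.png

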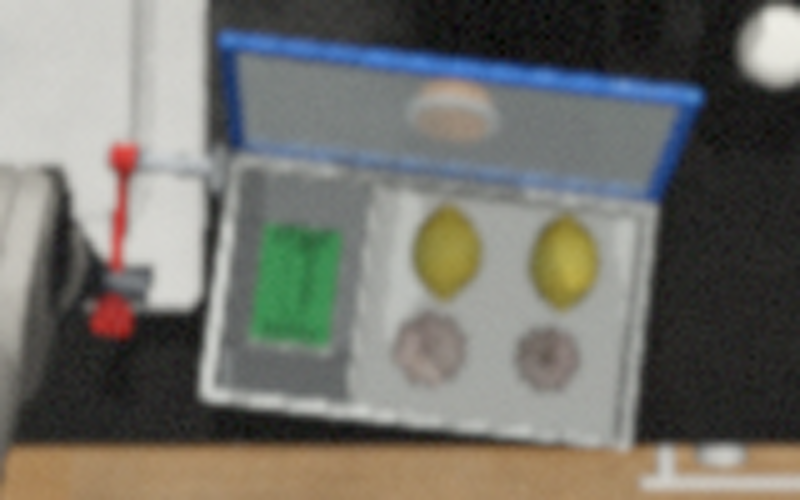

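Run:
```python
from mv import *
f=cam('top'); hsv=cv2.cvtColor(f['pixels'],cv2.COLOR_RGB2HSV); m=((hsv[...,0]<8)|(hsv[...,0]>168))&(hsv[...,1]>120)&(hsv[...,2]>70)
k=np.zeros_like(m);k[185:235,240:268]=1;m&=k
for v in range(185,235):
    u=np.nonzero(m[v])[0]
    if len(u): print(v,u.min(),u.max(),end='; ')
v,u=np.nonzero(m); s=v>=219; print('\n',u[s].mean(),v[s].mean(),onz(f,[u[s].mean(),v[s].mean()],.045),onz(f,[[252,218],[252,228]],.045))
save(f,'t23.png',(235,180,275,235),12)
```

```text
189 255 255; 190 253 256; 191 253 256; 192 253 256; 193 253 256; 194 254 255; 195 254 254; 196 254 254; 197 254 254; 198 254 254; 199 254 254; 200 254 254; 201 254 254; 202 253 254; 203 253 254; 204 253 254; 205 253 254; 206 253 254; 207 253 253; 208 253 253; 209 253 253; 210 253 253; 211 253 253; 212 252 253; 213 253 253; 219 250 253; 220 250 254; 221 249 255; 222 249 255; 223 248 256; 224 248 256; 225 248 256; 226 248 256; 227 250 255; 
 252.01538461538462 223.4 [[0.45264239 0.25102151 0.045     ]] [[0.47292096 0.2514558  0.045     ]
 [0.43540498 0.2507574  0.045     ]]
```

View pics/t23.png

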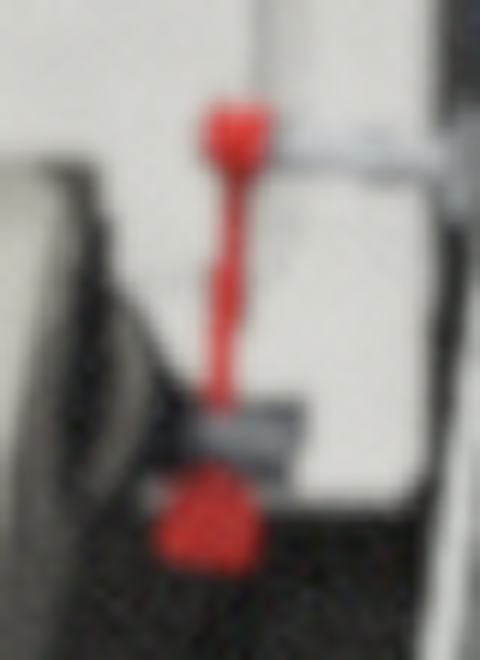

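Run:
```python
from mv import *
st(); rel((.459,.2505,.030),-.11+np.pi/2)
```

```text
t 39.8 tcp [0.4752 0.2591 0.1766] xaxis [-0.112 -0.994 -0.001] yaw -1.683 z [-0.     0.001 -1.   ] F [ 0.4 -0.9  0.7] grip 0.0398 q7 -1.58
shift [ 10.5  15.1 146.6] turn [ 0.   0.  -0.1]
```

```bash
python3 -m handwheel '10 15 40 0 0 0 50; 10 15 80 0 0 0 50; 10 15 80 0 0 0 50; 10 15 115 0 0 0 50; 10 15 140 0 0 0 50; 10 15 147 0 0 0 50; 10 15 147 0 0 0 50'
python3 - <<'E'
from mv import *
st()
F=cam('side'); save(F,'s24.png',(260,130,340,210),8)
E
```

```text
clock: 40.67
tcp_pos: [0.4602, 0.2521, 0.0304]
orientation: [-2.095, 2.339, -0.001]
contact_force: [0.1, 0.5, 1.1]
grip_width: 0.0499
t 40.67 tcp [0.4602 0.2521 0.0304] xaxis [-0.11  -0.994 -0.001] yaw -1.681 z [ 0.001  0.001 -1.   ] F [0.1 0.5 1.1] grip 0.0499 q7 -1.4
```

View pics/s24.png

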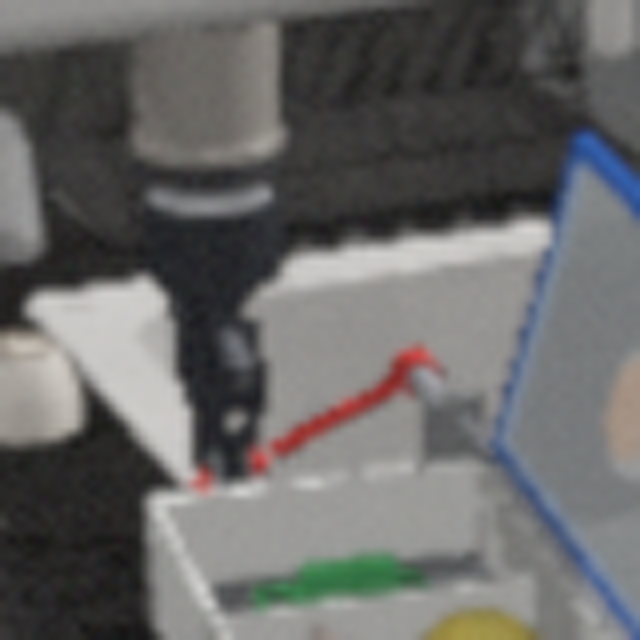

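```bash
python3 -m handwheel '0 0 0 0 0 0 15; 0 0 0 0 0 0 15; 0 0 0 0 0 0 15; 0 0 0 0 0 0 15' 40; python3 -m handwheel '0 3 -7 0 0 0 15; 0 5 -13 0 0 0 15; 0 8 -24 0 0 0 15; 0 9 -35 0 0 0 15; 0 9 -35 0 0 0 15'
python3 - <<'E'
from mv import *
st()
F=cam('side'); save(F,'s25.png',(260,130,340,210),8)
E
```

```text
clock: 41.22
tcp_pos: [0.4598, 0.2512, 0.0305]
orientation: [-2.095, 2.34, -0.001]
contact_force: [-0.9, -3.1, 7.5]
grip_width: 0.0251
clock: 41.85
tcp_pos: [0.4508, 0.2523, 0.0651]
orientation: [-2.095, 2.34, -0.002]
contact_force: [2.7, -5.9, 0.2]
grip_width: 0.0247
t 41.85 tcp [0.4508 0.2523 0.0651] xaxis [-0.11  -0.994  0.   ] yaw -1.681 z [ 0.001 -0.    -1.   ] F [ 2.7 -5.9  0.2] grip 0.0247 q7 -1.46
```

View pics/s25.png

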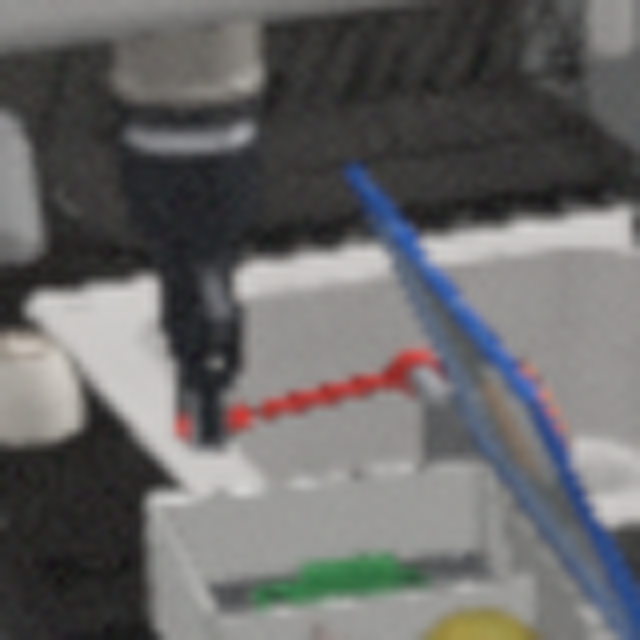

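```bash
python3 -m handwheel '0 1 -8 0 0 0 15; 0 1 -16 0 0 0 15; 0 0 -24 0 0 0 15; 0 -1 -32 0 0 0 15; 0 -3 -40 0 0 0 15; 0 -5 -48 0 0 0 15; 0 -6 -50 0 0 0 15;0 -6 -50 0 0 0 15;0 -6 -50 0 0 0 15'
python3 - <<'E'
from mv import *
st()
F=cam('side'); save(F,'s26.png',(260,130,360,230),7)
E
```

```text
clock: 43.02
tcp_pos: [0.4558, 0.2518, 0.1145]
orientation: [2.095, -2.339, -0.001]
contact_force: [0.4, -5.5, 1.0]
grip_width: 0.0248
t 43.02 tcp [0.4558 0.2518 0.1145] xaxis [-0.11  -0.994  0.001] yaw -1.681 z [-0.001 -0.001 -1.   ] F [ 0.4 -5.5  1. ] grip 0.0248 q7 -1.52
```

View pics/s26.png

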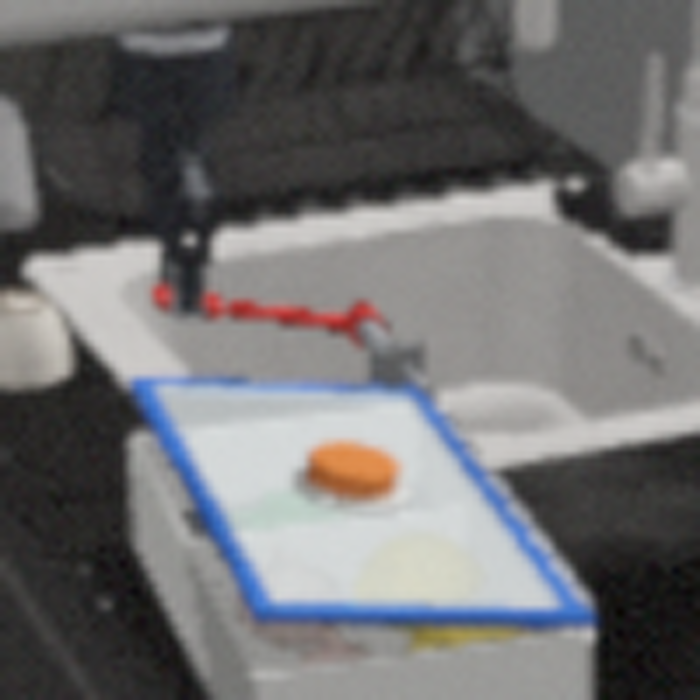

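```bash
python3 -m handwheel '0 -1 -4 0 0 0 15; 0 -2 -8 0 0 0 15; 0 -3 -12 0 0 0 15; 0 -3 -12 0 0 0 15;0 -3 -12 0 0 0 15'
python3 - <<'E'
from mv import *
st()
F=cam('side'); save(F,'s27.png',(260,130,360,230),7)
E
```

```text
clock: 43.7
tcp_pos: [0.4583, 0.2514, 0.1242]
orientation: [2.095, -2.338, 0.003]
contact_force: [9.2, -3.8, -28.0]
grip_width: 0.0244
t 43.7 tcp [0.4583 0.2514 0.1242] xaxis [-0.109 -0.994  0.003] yaw -1.68 z [-0.001 -0.003 -1.   ] F [  9.2  -3.8 -28. ] grip 0.0244 q7 -1.53
```

View pics/s27.png

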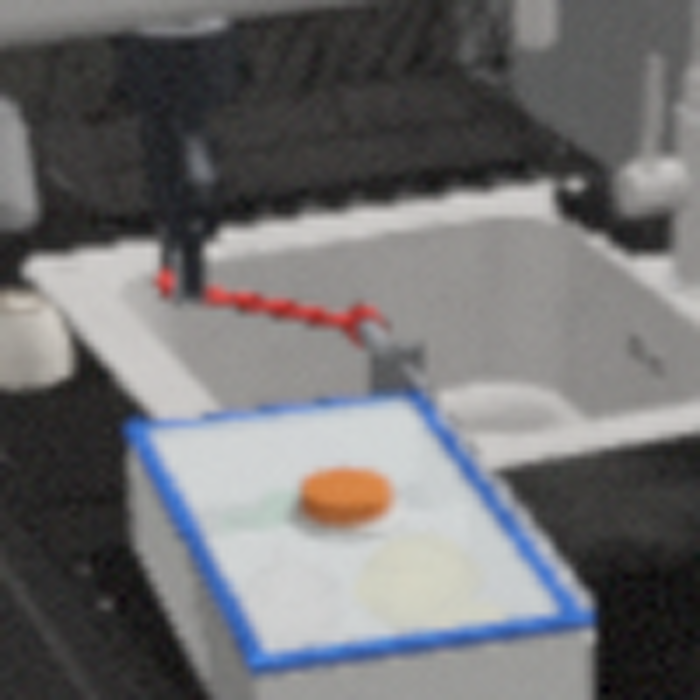

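```bash
python3 -m handwheel '0 0 0 0 0 0 45; 0 0 0 0 0 0 45; 0 0 0 0 0 0 45; 0 0 -30 0 0 0 45; 0 0 -70 0 0 0 45; 0 0 -70 0 0 0 45; 0 0 -70 0 0 0 45'
python3 - <<'E'
from mv import *
F=cam('side'); save(F,'s28.png',(260,130,360,230),7)
st(); rel((.4685,.0128,.120),-.11+np.pi/2)
E
```

```text
clock: 44.62
tcp_pos: [0.4589, 0.2525, 0.196]
orientation: [-2.097, 2.339, 0.001]
contact_force: [-0.3, 0.3, -0.2]
grip_width: 0.0447
t 44.67 tcp [0.4587 0.2523 0.1956] xaxis [-0.109 -0.994  0.   ] yaw -1.68 z [-0.001  0.    -1.   ] F [-0.4 -0.3  0.4] grip 0.0449 q7 -1.61
shift [237.  -36.   75.6] turn [ 0.1 -0.   0. ]
```

View pics/s28.png

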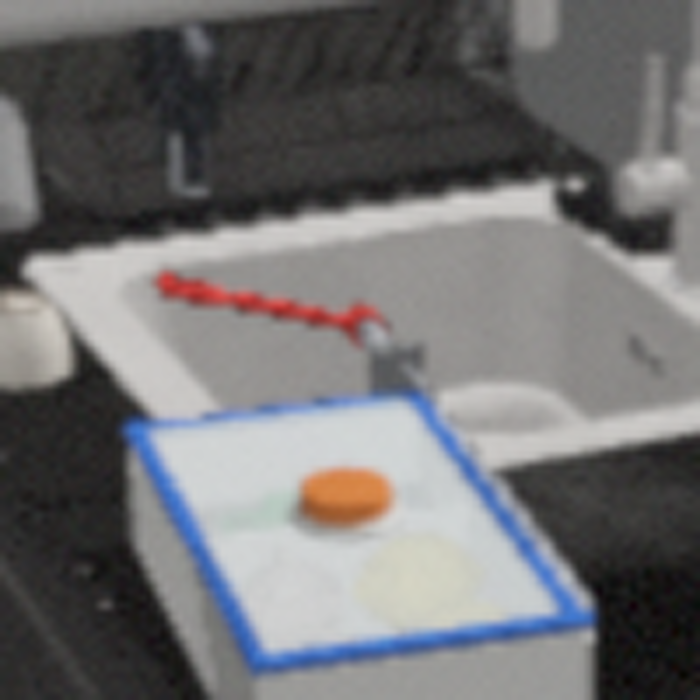

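```bash
python3 -m handwheel '50 -8 0 0 0 0 0; 100 -16 0 0 0 0 0; 150 -24 20 0 0 0 0; 200 -32 40 0 0 0 0; 237 -36 60 0 0 0 0; 237 -36 76 0 0 0 0; 237 -36 76 0 0 0 0; 237 -36 76 0 0 0 0'; python3 -m handwheel '0 0 10 0 0 0 0; 0 0 20 0 0 0 0; 0 0 28 0 0 0 0; 0 0 33 0 0 0 0; 0 0 36 0 0 0 0; 0 0 37 0 0 0 0; 0 0 37 0 0 0 0';python3 - <<'E'
from mv import *
st()
E
```

```text
clock: 45.68
tcp_pos: [0.4692, 0.013, 0.1203]
orientation: [2.097, -2.339, -0.0]
contact_force: [0.1, 0.2, 0.2]
grip_width: 0.0
clock: 46.55
tcp_pos: [0.4691, 0.013, 0.0839]
orientation: [-2.096, 2.339, 0.003]
contact_force: [-3.9, 3.2, 14.2]
grip_width: 0.0002
t 46.55 tcp [0.4691 0.013  0.0839] xaxis [-0.11  -0.994 -0.002] yaw -1.681 z [-0.     0.002 -1.   ] F [-3.9  3.2 14.2] grip 0.0002 q7 -1.06
```

```bash
python3 -m handwheel '0 0 2 0 0 0 0; 0 0 2 0 0 0 0; 0 0 2 0 0 0 0; 0 0 2 0 0 0 0';  python3 -m handwheel '0 0 -40 0 0 0 0; 0 0 -90 0 0 0 0; -50 0 -120 0 0 0 0; -110 0 -120 0 0 0 0; -170 0 -120 0 0 0 0; -230 0 -120 0 0 0 0; -280 0 -120 0 0 0 0; -280 0 -120 0 0 0 0; -280 0 -120 0 0 0 0'
python3 - <<'E'
from mv import *
st()
F=cam('side'); save(F,'s29.png',(230,130,390,270),5)
F=cam('top'); save(F,'t29.png',(250,160,410,260),5)
F=cam('top'); save(F,'t30.png')
E
```

```text
clock: 47.05
tcp_pos: [0.4693, 0.013, 0.0834]
orientation: [-2.094, 2.339, 0.006]
contact_force: [-12.0, 6.0, 42.3]
grip_width: -0.0001
clock: 48.18
tcp_pos: [0.4998, 0.2899, 0.2011]
orientation: [2.095, -2.34, 0.002]
contact_force: [0.0, -0.0, -0.1]
grip_width: -0.0001
t 48.17 tcp [0.4998 0.2899 0.2011] xaxis [-0.11  -0.994  0.001] yaw -1.681 z [ 0.    -0.001 -1.   ] F [ 0.  -0.  -0.1] grip -0.0001 q7 -1.65
```

View pics/s29.png

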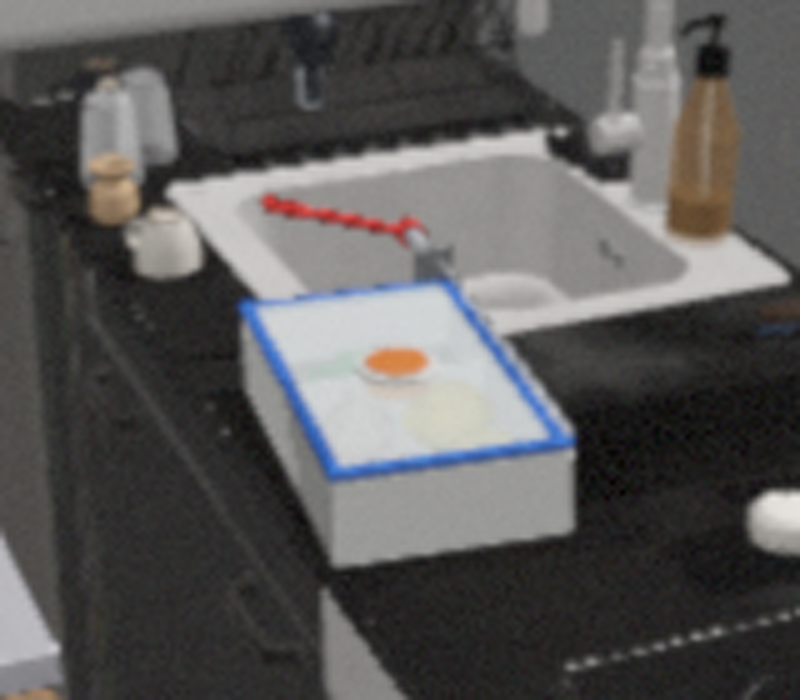

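View pics/t29.png

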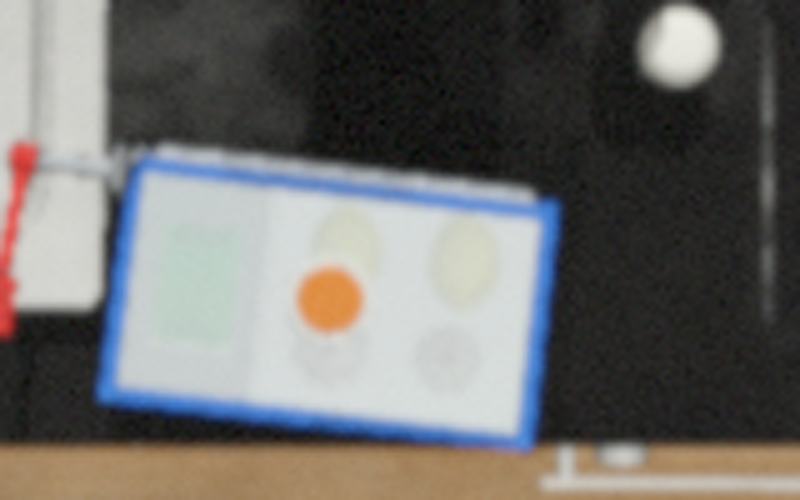

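View pics/t30.png

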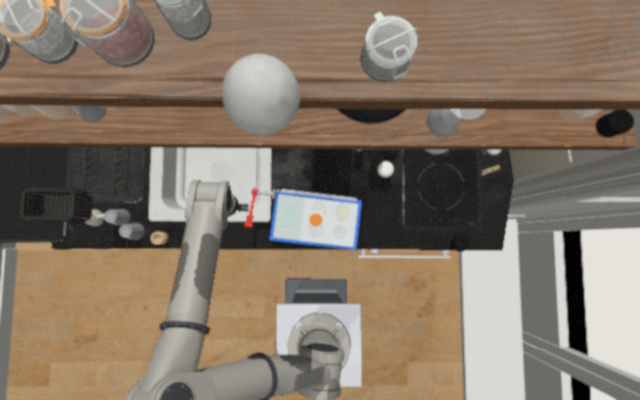

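The lid is shut, the lever is up at the same pixels as at the start, and the button sits lower. The lemons, garlic and cartridge can all be seen through the lid in their places, and the arm is clear, so I'm handing in.

Run:
```python
from bench import workorder
print(workorder.hand_in())
```

```text
the job is handed in; nothing more can be done
None
```

I opened the keeper, seated the cartridge, put both lemons and both garlic bulbs in the bay, closed the lid and pressed the seal button. I handed the job in at about 48 s of the 208 s; no verdict was reported.

**What the last checks showed**
- **Lever and lid:** the lever reached its upper stop (28 N felt), and the lever tip and lid corner are back at their starting pixels, within about 1 px.
- **Seal button:** the fingertip stopped at 83.4 to 83.9 mm. The button was pressed against its stop at up to 42 N, about 12 mm below its 96 mm start height, and it stays down in the picture.
- **Cartridge:** it bottomed in the pocket 6 mm above its height on the worktop, as it should. I did not measure its angle again after release, but it looks square in its pocket through the lid.
- **Produce:** all four pieces lie side by side in the bay, seen from above before closing and again through the shut lid.
- **Bystanders:** the timer, mug and egg cup look unmoved. The black pot is almost invisible on the dark hob; I did not measure it again, but no move was planned near it.

**What disagreed**
- **Camera bias:** the side camera read about 1.5 px off against the gripper position, and I corrected for that.
- **Keeper yaw:** the first estimate from the lid frame was -0.08 rad. The rim and pocket edges gave -0.11 rad, which I used, and the cartridge dropped in with it.

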